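# Load circuit-board specimens into mounting cups and press the rings home

### The arm

A 7-joint arm with a two-finger parallel gripper is mounted at the origin on a cart in front of the work surface, level with it; the furniture and walls round the work are solid. World frame = base frame: x ahead of the robot, y to its left, z up, the work surface at z = 0. Lengths are in m, angles in degrees, forces in N, time in s.
With the tool pointing down it reaches from about 0.425 to 0.875 m from the base axis. Payload 4.7 kg.
Tool frame: the origin (TCP) lies on the centre line of the jaws, within the pads' length; the fingertips stand env.nose_length ahead of it and the grasp point (between the pads) lies 8 mm behind it (env.nose_length is the distance from the TCP to the fingertips, in m); y points along the fingers, z is the direction in which the jaws open and shut, and the axes are right-handed (so a half turn about y gives the same grasp; the last joint's range is limited). The gripper opens to 87 mm and grips with 3 to 60 N. Pads are 19 mm wide; open, the fingers measure 117 mm over their backs; the gripper's body (75 mm by 190 mm) begins 51 mm behind the grasp point.
Start: joints at [70.422, 18.392, -4.016, 83.108, 1.295, 78.541, -3.26], TCP at [0.226, -0.609, 0.234] pointing down, gripper open.
Joint ranges: [-163.93, 163.93], [-17.29, 119.83], [-79.2, 71.16], [3.27, 140.29], [-89.18, 269.18], [5.43, 117.66], [-154.24, 154.24]. Speed limits (degrees/s): [147.25, 147.25, 180, 180, 180, 180, 180].

### API

Orientations are given as [roll, pitch, yaw] about the fixed x, y, z axes, in that order (R = Rz(yaw) Ry(pitch) Rx(roll)).
In Python, from cell import env, read_camera, camera_info, job, models gives the robot as it stands.
- The arm moves only by the tool move_arm, never from a script. Its argument "moves" is a list of rows, each a list of 6 numbers: the shift along the tool's x, y, z in mm, then the turn, a rotation vector about the tool's x, y, z in degrees. In form: [[x, y, z, ax, ay, az], ...]. A call has 1 to 20 rows; each row is the pose to reach, as a shift and turn from the pose commanded when the call began, along the tool's axes at that moment; what a row does not reach only later rows make up. A row lasts 1/12 s, in which the tool goes at most 41.7 mm and 7.16 degrees, less where a joint would pass 70% of its speed; a pose out of reach is approached as far as the arm can. A call with a gripper value outside its range is refused whole. "claw" is the finger opening in mm, from 0 to 87, set as the call begins (left out, the last holds). The fingers move at their own pace and stop on an object; "newtons" is the grip in N (left out, the last holds). Time passes only in rows, so rows that repeat a pose let the fingers close. It gives the time, the measured TCP pose, the force and the opening at its end, in the units of the state.
- env.get_obs(): the state, without advancing time (a new reading comes with each control period).
- read_camera(name): name is "scene" or "top" or "wrist"; returns (picture, depth): 400x640x3 uint8, red, green, blue; 400x640 float32, m along the optical axis (not along the pixel's ray), 0 where there is no reading.
- camera_info(name): a dict with "fx", "fy", "cx", "cy" (pixels), "R" (3x3) and "t" (3): a world point X has camera coordinates R X + t. Camera axes: x right, y down, z forward; pixel columns grow to the right and rows downward; lengths in m; the calibration is good to about 2 mm. A picture is of the moment at which its call begins: read the wrist's pose just before it. camera_info takes no time and is no camera call; for the wrist camera it gives the pose at the moment of the call.
- job.sign_off(): hands the job in, once; it reports no verdict.
Trained networks look in the newest picture that a camera, given by its name, has taken for a name from the list of things; names that differ only in an ending like _2 or _b are one class to them, and where a whole thing is asked for, a point or a joint stands for the part that bears it (a point fixed in the world has none). Each returns a list of dicts, best first, with "score" (0 to 1); they miss things now and then, are a little off and sometimes report something else, mostly with a low value. They report only what shows in the picture. A call takes as long as a camera call. They do not tell look-alikes from the thing itself.
- models.spot_in(target, camera): "point" ([x, y, z] in m, in world coordinates, good to about 4 mm: the middle of the surface that is visible of it).
- models.cut_out(target, camera): "mask" (400x640 bool, what is visible of it).
The state is a dict: "time_s": time; "qpos": joint angles; "joint_velocities": joint speeds; "effort": joint torques, N m; "tool_pos": TCP position; "tool_rot": TCP orientation; "force": force on the tool from outside, world axes, zero at the start; "wrist_torque": the same for the moment, N m; "grip_width": finger opening in m.
Only numpy, scipy, OpenCV 4.12 (cv2) and the standard library are available. Lean on these libraries where they do the work, as an engineer would, in place of code of your own. Each camera call takes 0.05 s, during which the arm holds its last target.

### The job

Get the three mounting cups ready for casting micro-sections: stand the long specimen, board side down, in the middle of the large base and the short one in the middle of the small base (the middle one already stands on its base), and then push each white ring over its specimen onto the base of its own size, down until it sits fully home on the flange and friction holds it. A specimen must be on its base before the ring goes on, all specimens must stay standing in the middle of their cups, and the brown bottle is to be left alone.

Things in the scene. Friction and masses are not known exactly. Their poses are not given: they have to be found in the camera images.
- ring_small: Loose smallest mould ring: white plastic tube open at both ends, outside diameter 46 mm, wall 3 mm, height 34 mm, about 18 g, standing on the worktop. Bore 40 mm, flaring slightly to 41.2 mm over the lowest 9 mm (this end is down at the start and stays down). Origin: centre of the bottom end; z up along the tube.
- ring_medium: Loose middle-sized mould ring: white plastic tube open at both ends, outside diameter 56 mm, wall 3 mm, height 34 mm, about 18 g, standing on the worktop. Bore 50 mm, flaring slightly to 51.2 mm over the lowest 9 mm (this end is down at the start and stays down). Origin: centre of the bottom end; z up along the tube.
- ring_large: Loose largest mould ring: white plastic tube open at both ends, outside diameter 66 mm, wall 3 mm, height 34 mm, about 18 g, standing on the worktop. Bore 60 mm, flaring slightly to 61.2 mm over the lowest 9 mm (this end is down at the start and stays down). Origin: centre of the bottom end; z up along the tube.
- base_small: Fixed grey base of the small cup: round flange 56 mm across, 6 mm high, with a lift tab; on it a tapered spigot, 41.7 mm across at its foot, flat top 35 mm across at 18 mm height. The 46 mm ring, set on it, stops about 3 mm above the flange; pushed straight down with about 15 N it goes home and friction holds it. Empty at the start. Origin: centre of the underside; z up.
- base_medium: Fixed grey base of the medium cup: round flange 66 mm across, 6 mm high, with a lift tab; on it a tapered spigot, 51.7 mm across at its foot, flat top 45 mm across at 18 mm height. The 56 mm ring, set on it, stops about 3 mm above the flange; pushed straight down with about 15 N it goes home and friction holds it. specimen_middle stands on it. Origin: centre of the underside; z up.
- base_large: Fixed grey base of the large cup: round flange 76 mm across, 6 mm high, with a lift tab; on it a tapered spigot, 61.7 mm across at its foot, flat top 55 mm across at 18 mm height. The 66 mm ring, set on it, stops about 3 mm above the flange; pushed straight down with about 15 N it goes home and friction holds it. Empty at the start. Origin: centre of the underside; z up.
- specimen_long: Long specimen: a sawn-out slice of green circuit board, 38 x 16 x 2 mm, carrying a cream block-shaped relay 32 x 14 mm; 18 mm tall overall, about 22 g, standing board-side down on the worktop. Origin: centre of the underside; x axis along the 38 mm length, y across, z up.
- specimen_short: Short specimen: a sawn-out square of green circuit board, 16 x 16 x 2 mm, with a round aluminium capacitor can 14 mm in diameter standing on it; 18 mm tall overall, about 15 g, standing board-side down on the worktop. Origin: centre of the underside; x and y along the square's sides, z up.
- specimen_middle: Middle specimen: a sawn-out slice of green circuit board, 26 x 16 x 2 mm, with a cream two-screw terminal block on it; 16.5 mm tall overall. It already stands in the middle of base_medium at the start. Origin: centre of the underside; x along the 26 mm length, z up.
- bottle_brown: Bystander: brown dropper bottle with a black cap, 34 mm in diameter, 78 mm tall, standing loose behind the bases. Origin: centre of its underside; z up.
Mind the look-alikes: they are no part of the job. What is shaped like the ring_small but green is not meant.

How it is judged (in metres and radians):
At the end, for the whole second after the job is handed in: Each ring is home on the base of its own size (gap to the flange under 1.5 mm, centred within 3 mm, level); the long specimen stands in the large cup, the middle one in the medium, the short one in the small, each board-side down within 9 mm of the cup's centre; all at rest (horizontal distance between ring_small and base_small below 0.003 m and z of ring_small in the frame of base_small below 0.0075 m and angle between each of ring_small, ring_medium, ring_large's own z axis and vertical below 0.06 rad and linear speed of each of ring_small, ring_medium, ring_large below 0.05 m/s and horizontal distance between specimen_short and base_small below 0.009 m and z of specimen_short in the frame of base_small between 0.016 and 0.0205 m and angle between each of specimen_short, specimen_middle, specimen_long's own z axis and vertical below 0.12 rad and linear speed of each of specimen_short, specimen_middle, specimen_long below 0.03 m/s and horizontal distance between ring_medium and base_medium below 0.003 m and z of ring_medium in the frame of base_medium below 0.0075 m and horizontal distance between specimen_middle and base_medium below 0.009 m and z of specimen_middle in the frame of base_medium between 0.016 and 0.0205 m and horizontal distance between ring_large and base_large below 0.003 m and z of ring_large in the frame of base_large below 0.0075 m and horizontal distance between specimen_long and base_large below 0.009 m and z of specimen_long in the frame of base_large between 0.016 and 0.0205 m); the robot touches nothing.
It fails at once if the small ring is put on its base before the short specimen stands on it (horizontal distance between ring_small and base_small below 0.012 m and z of ring_small in the frame of base_small below 0.014 m and horizontal distance between specimen_short and base_small above 0.02 m).
It fails at once if the large ring is put on its base before the long specimen stands on it (horizontal distance between ring_large and base_large below 0.012 m and z of ring_large in the frame of base_large below 0.014 m and horizontal distance between specimen_long and base_large above 0.02 m).
It fails at once if the brown bottle is knocked over or pushed away (distance of bottle_brown from where it was at the start of the episode above 0.03 m or angle between bottle_brown's own z axis and vertical above 0.4 rad).
It also fails if it takes over 120 s, if anything falls off the work surface, if the arm or the gripper's body presses on something with over 40 N, if the wrist force passes 120 N, or if a joint passes its speed limit or range.

## Working session

There is one attempt and no reset: what is moved stays moved. The work goes in short steps, Python scripts to look and compute and a tool call to move; the robot and the scene stay as the last step left them, time stands still between calls to the robot, and variables do not carry over. Pictures are saved under pics/ and viewed, and the job is handed in when it is done.

Besides the shell and the picture viewer there is one more tool, called as a command line: name --pt "numbers of a row" for each row, then --argument value for the rest. move_arm: Moves the arm, as the interface text tells. Its arguments: {"type":"object","properties":{"moves":{"type":"array","items":{"type":"array","items":{"type":"number"}}},"claw":{"type":"number"},"newtons":{"type":"number"}},"required":["moves"]}

```bash
ls; mkdir -p pics; python3 - <<'E'
from cell import env, read_camera, camera_info, job, models
import cv2,numpy as np
o=env.get_obs();print({k:np.round(v,3) for k,v in o.items()},env.nose_length)
for n in ("scene","top","wrist"):
    p,d=read_camera(n); cv2.imwrite(f"pics/{n}0.png",p[:,:,::-1]); np.save(f"pics/{n}0.npy",d)
    c=camera_info(n); print(n,{k:np.round(v,3).tolist() for k,v in c.items()})
E
```

```text
pics
{'time_s': np.float64(0.0), 'qpos': array([70.424, 18.439, -4.017, 83.177,  1.297, 78.539, -3.26 ]), 'joint_velocities': array([ 0.016, -0.026, -0.012, -0.002,  0.027, -0.05 , -0.059]), 'effort': array([-0.0000e+00, -4.9129e+01, -4.0400e-01, -3.1252e+01, -6.4000e-02,
        4.4000e-02,  0.0000e+00]), 'tool_pos': array([ 0.226, -0.609,  0.232]), 'tool_rot': array([-9.01090e+01, -7.00000e-03, -1.59612e+02]), 'force': array([0.007, 0.235, 0.072]), 'wrist_torque': array([ 0.019,  0.035, -0.023]), 'grip_width': np.float64(0.087)} 0.011
scene {'fx': 496.731, 'fy': 496.731, 'cx': 312.13, 'cy': 194.05, 'R': [[-0.556, -0.831, 0.007], [-0.601, 0.395, -0.695], [0.575, -0.391, -0.719]], 't': [0.264, 0.374, 0.963]}
top {'fx': 417.447, 'fy': 417.447, 'cx': 314.183, 'cy': 189.486, 'R': [[0.022, -1.0, 0.013], [-0.997, -0.023, -0.079], [0.08, -0.011, -0.997]], 't': [-0.063, 0.56, 1.078]}
wrist {'fx': 314.601, 'fy': 314.601, 'cx': 316.268, 'cy': 198.291, 'R': [[0.349, -0.937, -0.001], [-0.902, -0.337, 0.27], [-0.254, -0.093, -0.963]], 't': [-0.649, -0.033, 0.39]}
```

View pics/top0.png

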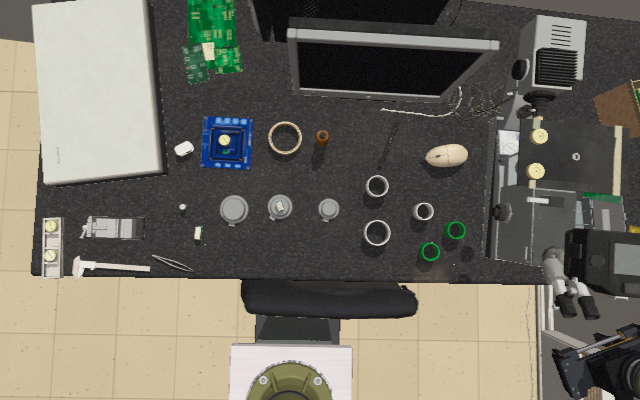

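View pics/scene0.png

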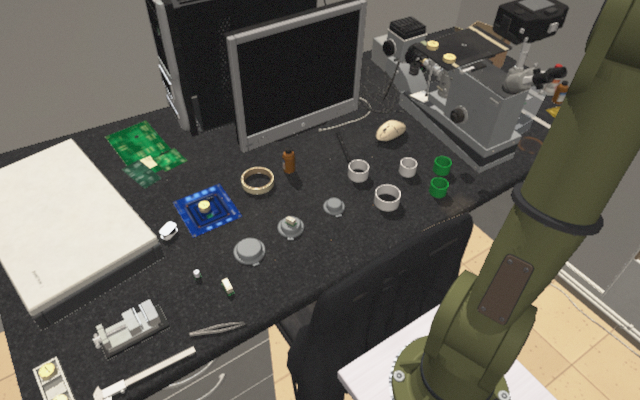

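```bash
cat > h.py <<'E'
from cell import env, read_camera, camera_info, job, models
import cv2,numpy as np
from scipy.spatial.transform import Rotation as Ro
def w(ci,u,v,d):
    u,v,d=map(np.asarray,(u,v,d))
    X=np.stack([(u-ci["cx"])/ci["fx"]*d,(v-ci["cy"])/ci["fy"]*d,d],-1)
    return (X-np.array(ci["t"]))@np.array(ci["R"])
def pr(ci,P):
    c=np.asarray(P)@np.array(ci["R"]).T+np.array(ci["t"])
    return np.stack([ci["fx"]*c[...,0]/c[...,2]+ci["cx"],ci["fy"]*c[...,1]/c[...,2]+ci["cy"]],-1)
E
python3 - <<'E'
from h import *
for n in ["ring_small","ring_medium","ring_large","base_small","base_medium","base_large","specimen_long","specimen_short","specimen_middle","bottle_brown"]:
    for cam in ("top","scene"):
        r=models.spot_in(n,cam); print(n,cam,[(round(x["score"],2),np.round(x["point"],3).tolist()) for x in r[:4]])
print(env.get_obs()["time_s"])
E
```

```text
ring_small top [(0.75, [0.405, -0.35, 0.024]), (0.6, [0.464, -0.43, 0.026]), (0.58, [0.505, -0.342, 0.028])]
ring_small scene [(0.72, [0.511, -0.338, 0.021]), (0.66, [0.403, -0.358, 0.02])]
ring_medium top [(0.45, [0.576, -0.222, 0.034])]
ring_medium scene [(0.88, [0.572, -0.218, 0.019]), (0.74, [0.45, -0.216, 0.02])]
ring_large top [(0.7, [0.45, -0.227, 0.034])]
ring_large scene [(0.76, [0.45, -0.216, 0.018]), (0.45, [0.497, 0.165, 0.012])]
base_small top [(0.78, [0.512, -0.092, 0.016])]
base_small scene [(0.89, [0.502, -0.088, 0.013])]
base_medium top [(0.73, [0.511, 0.041, 0.017]), (0.27, [0.509, -0.344, 0.027])]
base_medium scene [(0.57, [0.497, 0.048, 0.009])]
base_large top [(0.86, [0.504, 0.158, 0.018]), (0.55, [0.512, 0.04, 0.017])]
base_large scene [(0.57, [0.493, 0.165, 0.014])]
specimen_long top [(0.72, [0.511, -0.345, 0.026]), (0.62, [0.439, 0.248, 0.018])]
specimen_long scene []
specimen_short top [(0.52, [0.511, 0.293, 0.017])]
specimen_short scene [(0.4, [0.502, 0.298, 0.014])]
specimen_middle top [(0.59, [0.515, 0.036, 0.032])]
specimen_middle scene [(0.42, [0.51, 0.042, 0.028])]
bottle_brown top [(0.66, [0.688, -0.065, 0.061])]
bottle_brown scene [(0.75, [0.687, -0.064, 0.044])]
1.15
```

The top view shows the bases at (234,208), (280,207) and (329,209). The white rings are at (377,187), (377,234) and (424,212), and the green look-alikes at (431,252) and (456,230). The long specimen is at (197,233) and the short one at (182,207). The networks agree, apart from mistaking a ring for a specimen once.

```bash
cat >> h.py <<'E'
def rel(xyz,yaw=None,obs=None):
    """shift (mm, tool axes) and turn about tool y (deg) from the measured pose"""
    o=obs or env.get_obs(); R=Ro.from_euler("xyz",o["tool_rot"],degrees=True)
    s=R.inv().apply(np.array(xyz)-o["tool_pos"])*1000
    rv=np.zeros(3)
    if yaw is not None:
        rv=(R.inv()*Ro.from_euler("xyz",[-90,0,yaw],degrees=True)).as_rotvec(degrees=True)
    print("shift",np.round(s,1),"turn",np.round(rv,2),"| now",np.round(o["tool_pos"],4),np.round(o["tool_rot"],2))
E
python3 - <<'E'
from h import *
d=np.load("pics/top0.npy");ci=camera_info("top")
v,u=np.mgrid[:400,:640];P=w(ci,u,v,d);P[d==0]=np.nan
print("heights grid (rows x, cols y)")
for r in range(150,300,15): print(r,[(int(P[r,c,2]*1000) if np.isfinite(P[r,c,2]) else None) for c in range(400,640,16)])
print("x,y of (490,255):",P[255,488],P[300,540],P[262,540])
c=camera_info("wrist");print("wrist cam centre",-np.array(c["R"]).T@c["t"]); rel([0.45,-0.30,0.25],-90)
E
```

```text
heights grid (rows x, cols y)
150 [-4, 0, 26, 39, 21, 0, 56, 77, 252, 256, 257, 257, 254, 253, 251]
165 [-3, 0, 5, 30, 0, 0, 61, 111, 256, 256, 258, 253, 254, 256, 252]
180 [-1, -2, 0, -1, 0, 0, 65, 111, 253, 254, 254, 255, 254, 254, 256]
195 [-2, 0, 1, -2, 1, 2, 73, 154, 223, 259, 249, 250, -1, 87, 252]
210 [0, 32, 33, -2, -3, 0, 136, 157, 225, 251, 250, 1, -1, 86, -2]
225 [0, 0, 0, 22, 1, 0, 80, 159, 233, 250, 250, 1, 37, 82, 120]
240 [0, -8, 0, 0, 0, -3, 84, 165, 233, 250, 250, 430, 456, 457, 459]
255 [-2, -2, -1, -5, -1, -3, 88, 165, 236, 256, 300, 439, 461, 459, 463]
270 [-1, -1, 1, -3, -3, 1, -5, -4, -2, 288, 316, 436, 459, 460, 462]
285 [-785, -776, -781, -778, -779, -787, -787, -786, -773, -689, 323, 310, 429, 457, 468]
x,y of (490,255): [ 0.40114256 -0.49812894  0.04762425] [ 0.16312854 -1.0418248  -0.69917696] [ 0.4026942  -0.51914068  0.25085608]
wrist cam centre [ 0.29582852 -0.58327261  0.38442025]
shift [-317.3  -16.4 -212. ] turn [ -0.   -69.61   0.  ] | now [ 0.2264 -0.6093  0.2336] [ -90.     -0.   -159.61]
```

View pics/wrist0.png

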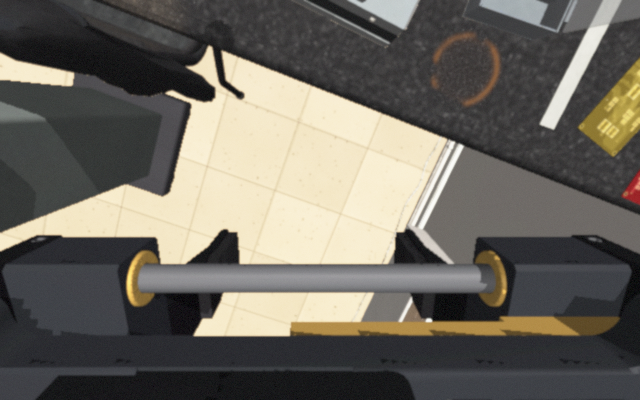

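```bash
python3 - <<'E'
from h import *
rel([0.27,-0.40,0.22],180);rel([0.43,-0.28,0.20],180)
E
```

```text
shift [-113.8   13.6 -181. ] turn [-0.   20.39  0.  ] | now [ 0.2264 -0.6093  0.2336] [ -90.     -0.   -159.61]
shift [-305.6   33.6 -237.8] turn [-0.   20.39  0.  ] | now [ 0.2264 -0.6093  0.2336] [ -90.     -0.   -159.61]
```

move_arm --pt "-114 14 -181 0 20.4 0" --pt "-114 14 -181 0 20.4 0" --pt "-114 14 -181 0 20.4 0" --pt "-114 14 -181 0 20.4 0" --pt "-114 14 -181 0 20.4 0" --pt "-114 14 -181 0 20.4 0" --pt "-306 34 -238 0 20.4 0" --pt "-306 34 -238 0 20.4 0" --pt "-306 34 -238 0 20.4 0" --pt "-306 34 -238 0 20.4 0" --pt "-306 34 -238 0 20.4 0" --pt "-306 34 -238 0 20.4 0" --pt "-306 34 -238 0 20.4 0" --claw 87

```text
time_s: 2.23
tool_pos: [0.4318, -0.2778, 0.1994]
tool_rot: [-90.0, -0.0, -179.7]
force: [-0.4, -1.3, 0.2]
grip_width: 0.0871
```

```bash
cat >> h.py <<'E'
def look(tag):
    ci=camera_info("wrist");p,d=read_camera("wrist")
    cv2.imwrite(f"pics/{tag}.png",p[:,:,::-1]);np.savez(f"pics/{tag}.npz",d=d,p=p,**{k:np.array(v) for k,v in ci.items()})
    o=env.get_obs();print(tag,round(float(o["time_s"]),2),np.round(o["tool_pos"],4),np.round(o["tool_rot"],2))
    return ci,p,d
E
python3 - <<'E'
from h import *
look("w1")
for n in ["ring_small","ring_medium","ring_large"]:
    print(n,[(round(x["score"],2),np.round(x["point"],3).tolist()) for x in models.spot_in(n,"wrist")])
E
```

```text
w1 2.28 [ 0.4304 -0.2796  0.1995] [-8.9980e+01 -4.0000e-02 -1.7993e+02]
ring_small [(0.73, [0.512, -0.351, 0.029]), (0.62, [0.407, -0.361, 0.023]), (0.56, [0.458, -0.43, 0.025])]
ring_medium [(0.74, [0.576, -0.213, 0.028])]
ring_large [(0.76, [0.442, -0.212, 0.032])]
```

View pics/w1.png

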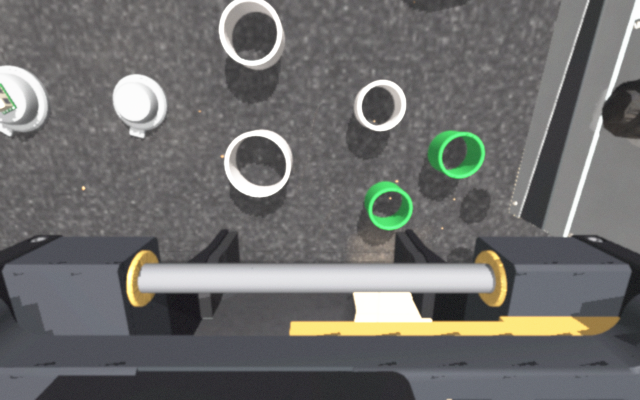

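```bash
cat >> h.py <<'E'
from scipy.optimize import least_squares
def annulus(P,guess,rin,rout,zlo,zhi):
    """centre of a flat ring whose points lie at zlo..zhi"""
    g=np.array(guess[:2],float)
    for it in range(3):
        m=np.isfinite(P[...,2])&(P[...,2]>zlo)&(P[...,2]<zhi)&(np.hypot(P[...,0]-g[0],P[...,1]-g[1])<rout+(.012 if it==0 else .004))
        Q=P[m]; rm=(rin+rout)/2
        f=lambda c:(lambda r:np.sign(r-rm)*np.maximum(0,abs(r-rm)-(rout-rin)/2))(np.hypot(Q[:,0]-c[0],Q[:,1]-c[1]))+1e-2*(np.hypot(Q[:,0]-c[0],Q[:,1]-c[1])-rm)
        g=least_squares(f,g,loss="soft_l1",f_scale=.001).x
    return g,len(Q),np.median(Q[:,2]),np.median(np.hypot(*(Q[:,:2]-g).T))
def cloud(tag=None,cam=None):
    if tag: z=np.load(f"pics/{tag}.npz"); ci=z; d=z["d"]
    else: ci=camera_info(cam); d=read_camera(cam)[1]
    v,u=np.mgrid[:400,:640];P=w(ci,u,v,d);P[d==0]=np.nan
    return P
E
python3 - <<'E'
from h import *
W=cloud("w1");ci=camera_info("top");d=np.load("pics/top0.npy");v,u=np.mgrid[:400,:640];T=w(ci,u,v,d);T[d==0]=np.nan
ci=camera_info("scene");d=np.load("pics/scene0.npy");S=w(ci,u,v,d);S[d==0]=np.nan
for n,g,ro in [("small",(.507,-.342),.023),("medium",(.574,-.219),.028),("large",(.449,-.221),.033)]:
    for k,P in (("w",W),("t",T),("s",S)):
        c,N,z,r=annulus(P,g,ro-.003,ro,.029,.04); print(n,k,np.round(c,4),N,round(z,4),round(r,4))
for n,(v_,u_) in {"table":(200,300)}.items(): print(W[v_,u_],W[60:70,330:340].reshape(-1,3).mean(0))
E
```

```text
small w [ 0.51   -0.3399] 559 0.0331 0.0215
small t [ 0.5105 -0.3392] 71 0.0319 0.0216
small s [ 0.5047 -0.3375] 41 0.0312 0.0219
medium w [ 0.5739 -0.2167] 813 0.033 0.0263
medium t [ 0.5748 -0.2157] 93 0.0326 0.0265
medium s [ 0.5692 -0.2147] 59 0.0304 0.0262
large w [ 0.4518 -0.2177] 737 0.0331 0.0314
large t [ 0.4523 -0.2167] 110 0.0328 0.0316
large s [ 0.4468 -0.2156] 83 0.0311 0.0313
[ 0.40504634 -0.25878266 -0.00131655] [ 5.51277663e-01 -2.95685389e-01 -2.76520848e-04]
```

The rings' rims show at (252,30), (258,158) and (380,103). The wrist and top fits agree to about 1 mm, and the rim height of 33 mm fits the stated 34 mm. Next I'll look at the bases and specimens.

move_arm --pt "-10 0 -460 0 0 0" --pt "-10 0 -460 0 0 0" --pt "-10 0 -460 0 0 0" --pt "-10 0 -460 0 0 0" --pt "-10 0 -460 0 0 0" --pt "-10 0 -460 0 0 0" --pt "-10 0 -460 0 0 0" --pt "-10 0 -460 0 0 0" --pt "-10 0 -460 0 0 0" --pt "-10 0 -460 0 0 0" --pt "-10 0 -460 0 0 0" --pt "-10 0 -460 0 0 0" --pt "-10 0 -460 0 0 0"

```text
time_s: 3.52
tool_pos: [0.4402, 0.182, 0.1998]
tool_rot: [-90.0, 0.0, -179.8]
force: [-0.4, 0.1, -0.0]
grip_width: 0.0866
```

```bash
python3 - <<'E'
from h import *
look("w2")
for n in ["base_small","base_medium","base_large","specimen_long","specimen_short"]:
    print(n,[(round(x["score"],2),np.round(x["point"],3).tolist()) for x in models.spot_in(n,"wrist")])
E
```

```text
w2 3.57 [0.4406 0.1797 0.1996] [-89.96   0.   179.99]
base_small [(0.57, [0.508, -0.08, 0.013])]
base_medium [(0.63, [0.512, 0.05, 0.013])]
base_large [(0.69, [0.508, 0.164, 0.016])]
specimen_long [(0.89, [0.444, 0.248, 0.022])]
specimen_short [(0.7, [0.509, 0.291, 0.015])]
```

View pics/w2.png

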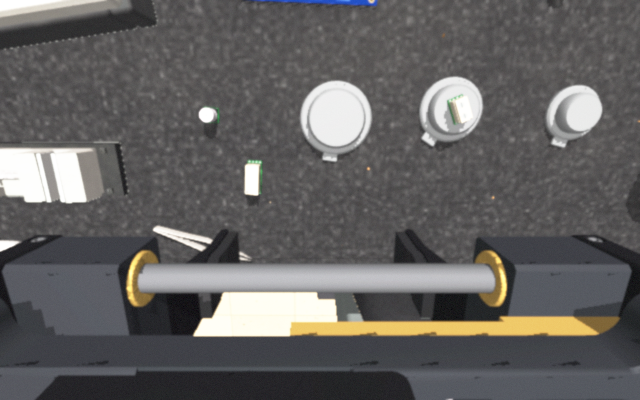

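```bash
cat > fit.py <<'E'
from h import *
W=cloud("w2");ci=camera_info("top");d=np.load("pics/top0.npy");v,u=np.mgrid[:400,:640];T=w(ci,u,v,d);T[d==0]=np.nan
def disc(P,g,r,zlo,zhi):
    m=(P[...,2]>zlo)&(P[...,2]<zhi)&(np.hypot(P[...,0]-g[0],P[...,1]-g[1])<r); Q=P[m]
    (cx,cy),rad=cv2.minEnclosingCircle((Q[:,:2]*1000).astype(np.float32)); return Q[:,:2].mean(0),np.array([cx,cy])/1000,rad,len(Q),np.median(Q[:,2])
for n,g,rs,rf in [("large",(.508,.164),.0275,.038),("medium",(.512,.045),.0225,.033),("small",(.508,-.085),.0175,.028)]:
    for k,P in (("w",W),("t",T)):
        c,N,z,r=annulus(P,g,rs+.0033,rf,.0035,.009)
        a=disc(P,g,rs+.006,.015,.021)
        print(n,k,"flange",np.round(c,4),N,round(z,4),round(r,4),"top",[np.round(x,4) for x in a])
for n,g,r in [("long",(.444,.248),.026),("short",(.509,.291),.016),("mid",(.512,.045),.019)]:
    zl,zh=(.029,.039) if n=="mid" else (.013,.024)
    for k,P in (("w",W),("t",T)):
        m=(P[...,2]>zl)&(P[...,2]<zh)&(np.hypot(P[...,0]-g[0],P[...,1]-g[1])<r);Q=P[m]
        b=cv2.minAreaRect((Q[:,:2]*1000).astype(np.float32)); ar=np.cov((Q[:,:2]).T);e,V=np.linalg.eigh(ar)
        print(n,k,len(Q),np.round(Q.mean(0),4),"z95",np.round(np.percentile(Q[:,2],[50,95]),4),b,"axis",np.degrees(np.arctan2(V[1,1],V[0,1])))
E
python3 fit.py
python3 - <<'E'
import cv2
p=cv2.imread("pics/w2.png")[80:210,180:400]; cv2.imwrite("pics/c2.png",cv2.resize(p,None,fx=3.5,fy=3.5,interpolation=cv2.INTER_CUBIC))
E
```

```text
large w flange [0.5047 0.1618] 1308 0.0055 0.0346 top [array([0.5063, 0.162 ]), array([0.5058, 0.162 ]), np.float64(30.1035), np.int64(2597), np.float64(0.0176)]
large t flange [0.5055 0.1626] 160 0.0052 0.0347 top [array([0.5057, 0.1623]), array([0.5055, 0.1613]), np.float64(29.38), np.int64(293), np.float64(0.0171)]
medium w flange [0.5145 0.0397] 1099 0.0055 0.0298 top [array([0.5153, 0.0429]), array([0.5148, 0.0408]), np.float64(24.9399), np.int64(1385), np.float64(0.0176)]
medium t flange [0.5148 0.0407] 137 0.0052 0.0292 top [array([0.514 , 0.0397]), array([0.5157, 0.0395]), np.float64(25.0113), np.int64(169), np.float64(0.0172)]
small w flange [ 0.5115 -0.091 ] 875 0.0055 0.0251 top [array([ 0.5124, -0.0883]), array([ 0.5119, -0.0888]), np.float64(19.7373), np.int64(1119), np.float64(0.0176)]
small t flange [ 0.5117 -0.0901] 102 0.0056 0.0239 top [array([ 0.5116, -0.0891]), array([ 0.5121, -0.0891]), np.float64(19.4755), np.int64(117), np.float64(0.0172)]
long w 393 [0.4413 0.2521 0.0176] z95 [0.0177 0.0189] ((441.1292724609375, 252.48403930664062), (14.41341781616211, 31.9838
[... 252 characters left out ...]
  0.2949 0.0174] z95 [0.0175 0.0189] ((509.0163269042969, 295.25115966796875), (13.520438194274902, 13.59636402130127), 56.327972412109375) axis 104.16610719288296
short t 21 [0.5095 0.2957 0.0161] z95 [0.016 0.019] ((509.1841125488281, 295.1540832519531), (11.720121383666992, 10.851631164550781), 57.181148529052734) axis 79.93123783545607
mid w 320 [0.5155 0.0404 0.0327] z95 [0.0333 0.035 ] ((515.5745239257812, 39.1524658203125), (22.01645278930664, 14.273544311523438), 24.120162963867188) axis -157.55154857151828
mid t 35 [0.5149 0.0401 0.0325] z95 [0.0323 0.0354] ((515.6599731445312, 39.05354309082031), (21.375532150268555, 13.217121124267578), 19.357988357543945) axis -155.20592038704027
```

View pics/c2.png

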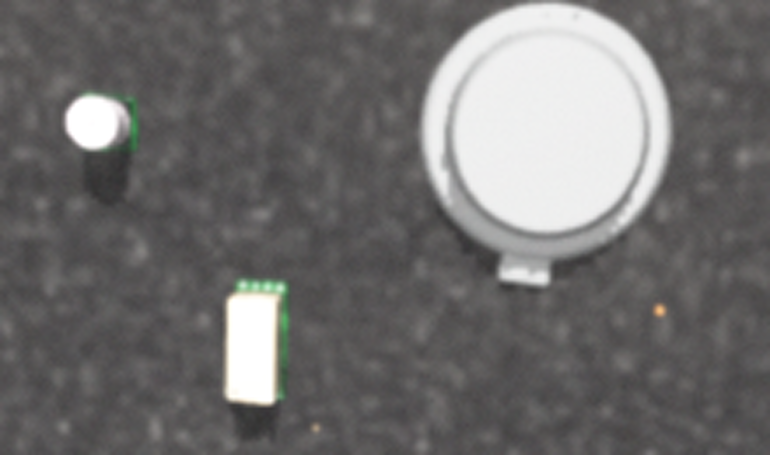

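```bash
python3 - <<'E'
from h import *
W=cloud("w2");print(W[230,160],W[240,195],W[255,245])
rel([.4412,.2525,.07],176);rel([.4412,.2525,.0155],176)
E
```

```text
[0.37948682 0.36343158 0.00907277] [ 0.36265308  0.32836436 -0.00136624] [0.34572626 0.26779043 0.00399638]
shift [-1.000e-01  1.294e+02 -7.420e+01] turn [-0.05  3.78 -0.  ] | now [0.4408 0.1784 0.1994] [-89.95   0.   179.78]
shift [-1.000e-01  1.839e+02 -7.420e+01] turn [-0.05  3.78 -0.  ] | now [0.4408 0.1784 0.1994] [-89.95   0.   179.78]
```

```bash
cat >> h.py <<'E'
import json
# bookkeeping of the commanded pose: append each call's final row here
def cmd(*rows):
    try: L=json.load(open("cmd.json"))
    except Exception: L=[]
    L+= [list(r) for r in rows]; json.dump(L,open("cmd.json","w"))
    p=np.array([.226,-.609,.234]);R=Ro.from_euler("xyz",[-90,0,-159.612],degrees=True)
    for r in L:
        p=p+R.apply(np.array(r[:3])/1000); R=R*Ro.from_rotvec(r[3:],degrees=True)
    return p,R
def relc(xyz,yaw=None):
    p,R=cmd(); s=R.inv().apply(np.array(xyz)-p)*1000
    rv=np.zeros(3) if yaw is None else (R.inv()*Ro.from_euler("xyz",[-90,0,yaw],degrees=True)).as_rotvec(degrees=True)
    print("shift",np.round(s,1),"turn",np.round(rv,2))
def st():
    p,R=cmd();o=env.get_obs();print("cmd",np.round(p,4),np.round(R.as_euler("xyz",degrees=True),2),"meas",np.round(o["tool_pos"],4),np.round(o["tool_rot"],2),"F",np.round(o["force"],1),"grip",round(float(o["grip_width"]),4),"t",round(float(o["time_s"]),2))
E
python3 - <<'E'
from h import *
cmd([-306,34,-238,0,20.4,0],[-10,0,-460,0,0,0]);st()
relc([.4412,.2525,.07],176);relc([.4412,.2525,.0155],176)
E
```

```text
cmd [0.44   0.1807 0.2   ] [-90.     0.   179.99] meas [0.4408 0.1784 0.1994] [-89.95   0.   179.78] F [ 0.3 -0.6  1.1] grip 0.0869 t 3.82
shift [ -1.2 130.  -71.8] turn [ 0.    3.99 -0.  ]
shift [ -1.2 184.5 -71.8] turn [ 0.    3.99 -0.  ]
```

move_arm --pt "-1 130 -72 0 4 0" --pt "-1 130 -72 0 4 0" --pt "-1 130 -72 0 4 0" --pt "-1 130 -72 0 4 0" --pt "-1 130 -72 0 4 0" --pt "-1 160 -72 0 4 0" --pt "-1 185 -72 0 4 0" --pt "-1 185 -72 0 4 0" --pt "-1 185 -72 0 4 0" --claw 50

```text
time_s: 4.57
tool_pos: [0.4419, 0.2512, 0.0152]
tool_rot: [-89.9, -0.0, 175.9]
force: [0.5, -0.2, 0.8]
grip_width: 0.0502
```

```bash
python3 - <<'E'
from h import *
cmd([-1,185,-72,0,4,0]);st();look("w3")
E
```

```text
cmd [0.441  0.2527 0.015 ] [-90.     0.   175.99] meas [0.4419 0.2512 0.0152] [-8.994e+01 -3.000e-02  1.759e+02] F [ 0.5 -0.2  0.8] grip 0.0502 t 4.57
w3 4.62 [0.4423 0.2515 0.0159] [-8.997e+01  5.000e-02  1.759e+02]
```

View pics/w3.png

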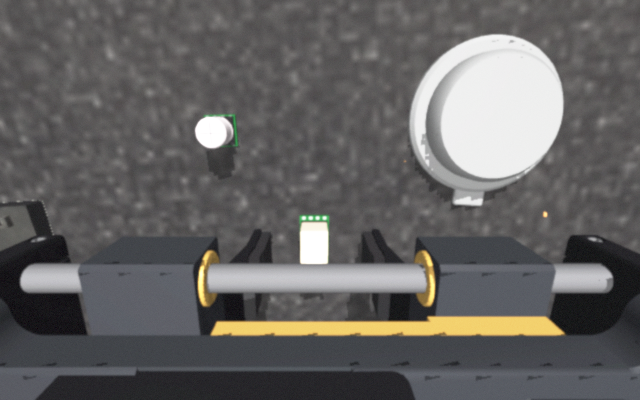

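The specimen is centred between the jaws at (314,240), with the jaws at about 268 and 365. I'll close on it.

move_arm --pt "0 0 0 0 0 0" --pt "0 0 0 0 0 0" --pt "0 0 0 0 0 0" --pt "0 0 0 0 0 0" --pt "0 0 0 0 0 0" --pt "0 0 0 0 0 0" --claw 5 --newtons 12

```text
time_s: 5.12
tool_pos: [0.4415, 0.2523, 0.0147]
tool_rot: [-90.0, 0.0, 176.0]
force: [-0.5, -0.5, -0.1]
grip_width: 0.0177
```

```bash
python3 - <<'E'
from h import *
relc([.4412,.2527,.065]);relc([.5057,.162,.065],180);relc([.5057,.162,.0345],180)
E
```

```text
shift [ -0.2 -50.   -0. ] turn [0. 0. 0.]
shift [-70.9 -50.   85.9] turn [ 0.   -4.01 -0.  ]
shift [-70.9 -19.5  85.9] turn [ 0.   -4.01 -0.  ]
```

move_arm --pt "0 0 0 0 0 0" --pt "0 0 0 0 0 0" --pt "0 0 0 0 0 0"

```text
time_s: 5.37
tool_pos: [0.4414, 0.2523, 0.0146]
tool_rot: [-90.0, -0.0, 176.0]
force: [0.1, -0.1, 2.0]
grip_width: 0.014
```

move_arm --pt "0 -30 0 0 0 0" --pt "0 -50 0 0 0 0" --pt "-35 -50 43 0 -2 0" --pt "-71 -50 86 0 -4 0" --pt "-71 -50 86 0 -4 0" --pt "-71 -50 86 0 -4 0" --pt "-71 -50 86 0 -4 0" --pt "-71 -30 86 0 -4 0" --pt "-71 -20 86 0 -4 0" --pt "-71 -20 86 0 -4 0"

```text
time_s: 6.2
tool_pos: [0.5043, 0.1627, 0.0328]
tool_rot: [-90.0, -0.2, -179.9]
force: [-0.0, -0.6, -0.7]
grip_width: 0.0142
```

```bash
python3 - <<'E'
from h import *
cmd([-71,-20,86,0,-4,0]);st();look("w4")
E
```

```text
cmd [0.5058 0.1619 0.035 ] [-90.     0.   179.99] meas [0.5043 0.1627 0.0328] [ -90.02   -0.18 -179.88] F [-0.  -0.6 -0.7] grip 0.0142 t 6.2
w4 6.25 [0.5046 0.1627 0.0336] [-9.0010e+01 -1.6000e-01 -1.7988e+02]
```

View pics/w4.png

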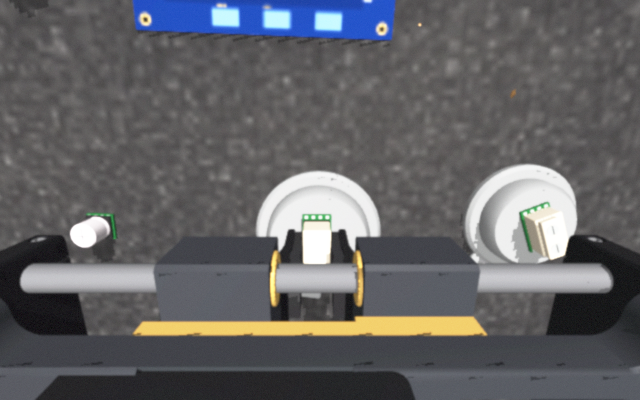

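move_arm --pt "0 1 0 0 0 0" --pt "0 2 0 0 0 0" --pt "0 2 0 0 0 0"

```text
time_s: 6.5
tool_pos: [0.5062, 0.1619, 0.0328]
tool_rot: [-90.0, 0.0, -180.0]
force: [-0.2, -0.5, 0.1]
grip_width: 0.0141
```

move_arm --pt "0 0 0 0 0 0" --pt "0 0 0 0 0 0" --pt "0 0 0 0 0 0" --pt "0 0 0 0 0 0" --pt "0 0 0 0 0 0" --pt "0 -30 0 0 0 0" --pt "0 -60 0 0 0 0" --pt "0 -60 0 0 0 0" --claw 45

```text
time_s: 7.17
tool_pos: [0.5096, 0.1633, 0.0976]
tool_rot: [-90.1, 0.5, -180.0]
force: [1.0, 0.1, 0.6]
grip_width: 0.0445
```

```bash
python3 - <<'E'
from h import *
cmd([0,2,0,0,0,0],[0,-60,0,0,0,0]);st();look("w5")
relc([.509,.2953,.06],180);relc([.509,.2953,.015],180)
P=cloud("w5")
for z0,z1,g,r in((.03,.042,(.5057,.162),.026),(.013,.024,(.509,.295),.016)):
    m=(P[...,2]>z0)&(P[...,2]<z1)&(np.hypot(P[...,0]-g[0],P[...,1]-g[1])<r);Q=P[m];print(len(Q),cv2.minAreaRect((Q[:,:2]*1000).astype(np.float32)),np.median(Q[:,2]))
E
```

```text
cmd [0.5058 0.1619 0.093 ] [-90.     0.   179.99] meas [0.5096 0.1633 0.0976] [ -90.1     0.48 -180.  ] F [1.  0.1 0.6] grip 0.0445 t 7.17
w5 7.22 [0.5086 0.1625 0.0955] [-90.04   0.35 179.97]
shift [  -3.1   33.  -133.4] turn [ 0.   -0.01 -0.  ]
shift [  -3.1   78.  -133.4] turn [ 0.   -0.01 -0.  ]
846 ((506.1830749511719, 161.91659545898438), (32.732051849365234, 13.634379386901855), 0.3786979019641876) 0.03572703573762116
296 ((509.00164794921875, 295.3354187011719), (13.638203620910645, 13.785181045532227), 72.64217376708984) 0.017414641509310692
```

View pics/w5.png

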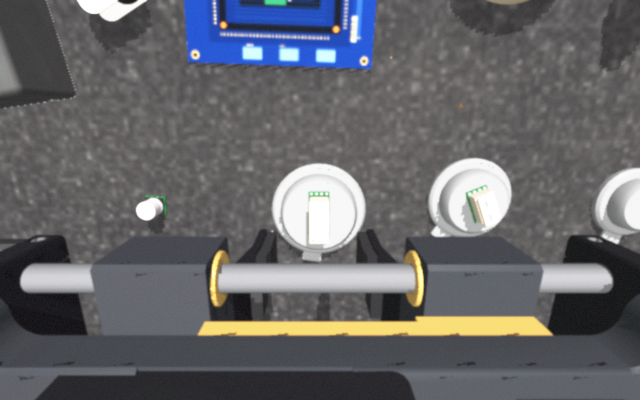

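```bash
python3 - <<'E'
from h import *
for P in (cloud("w2"),cloud("w5")):
    for y0 in np.arange(.33,.46,.02):
        m=(P[...,0]>.46)&(P[...,0]<.56)&(P[...,1]>y0)&(P[...,1]<y0+.02); print(round(y0,2),m.sum(),np.nanmax(P[m][:,2]) if m.any() else None)
E
```

```text
0.33 1785 0.0025171760028479245
0.35 1765 0.002370331128674727
0.37 1775 0.002067149409157109
0.39 1988 0.05244076230058771
0.41 2291 0.05306080302076641
0.43 1935 0.05266226133236376
0.45 2000 0.05251510026601955
0.33 2620 0.0023212826202326396
0.35 2807 0.0018855843891591427
0.37 2462 0.001946116074849796
0.39 2280 0.011935981278207426
0.41 1590 0.01217363924340351
0.43 32 0.00046279797879734817
0.45 0 None
```

The vise reaches 53 mm, below the gripper body's 74 mm, so it is clear. Next is the short specimen.

move_arm --pt "-3 33 -133 0 0 0" --pt "-3 33 -133 0 0 0" --pt "-3 33 -133 0 0 0" --pt "-3 33 -133 0 0 0" --pt "-3 33 -133 0 0 0" --pt "-3 60 -133 0 0 0" --pt "-3 78 -133 0 0 0" --pt "-3 78 -133 0 0 0" --pt "-3 78 -133 0 0 0" --claw 45

```text
time_s: 7.97
tool_pos: [0.5092, 0.2928, 0.0136]
tool_rot: [-89.9, -0.1, 179.9]
force: [-1.0, 0.2, 0.6]
grip_width: 0.045
```

```bash
python3 - <<'E'
from h import *
cmd([-3,78,-133,0,0,0]);st();look("w6")
E
```

```text
cmd [0.5089 0.2949 0.015 ] [-90.     0.   179.99] meas [0.5092 0.2928 0.0136] [-8.9900e+01 -9.0000e-02  1.7991e+02] F [-1.   0.2  0.6] grip 0.045 t 7.97
w6 8.02 [0.5092 0.293  0.0141] [-8.9910e+01 -6.0000e-02  1.7991e+02]
```

View pics/w6.png

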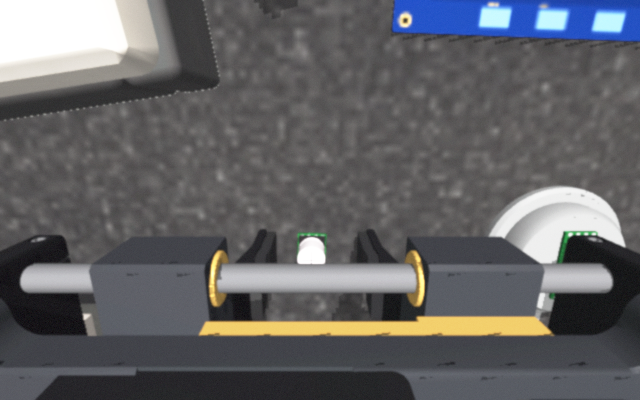

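The can at (311,247) is between the jaws and its board is square to them. Closing.

move_arm --pt "0 0 0 0 0 0" --pt "0 0 0 0 0 0" --pt "0 0 0 0 0 0" --pt "0 0 0 0 0 0" --pt "0 0 0 0 0 0" --pt "0 0 0 0 0 0" --pt "0 0 0 0 0 0" --pt "0 0 0 0 0 0" --pt "0 0 0 0 0 0" --claw 5 --newtons 12

```text
time_s: 8.77
tool_pos: [0.5093, 0.2946, 0.0146]
tool_rot: [-90.0, 0.0, 180.0]
force: [-0.2, 0.0, 0.9]
grip_width: 0.0137
```

```bash
python3 - <<'E'
from h import *
relc([.5118,-.0892,.085],180);relc([.5118,-.0892,.033],180)
E
```

```text
shift [ -3.  -70.  384.1] turn [ 0.   -0.01 -0.  ]
shift [ -3.  -18.  384.1] turn [ 0.   -0.01 -0.  ]
```

move_arm --pt "0 -35 0 0 0 0" --pt "0 -70 20 0 0 0" --pt "-3 -70 384 0 0 0" --pt "-3 -70 384 0 0 0" --pt "-3 -70 384 0 0 0" --pt "-3 -70 384 0 0 0" --pt "-3 -70 384 0 0 0" --pt "-3 -70 384 0 0 0" --pt "-3 -70 384 0 0 0" --pt "-3 -70 384 0 0 0" --pt "-3 -70 384 0 0 0" --pt "-3 -70 384 0 0 0" --pt "-3 -70 384 0 0 0" --pt "-3 -70 384 0 0 0" --pt "-3 -40 384 0 0 0" --pt "-3 -22 384 0 0 0" --pt "-3 -20 384 0 0 0" --pt "-3 -20 384 0 0 0"

```text
time_s: 10.27
tool_pos: [0.5117, -0.0872, 0.034]
tool_rot: [-90.1, -0.1, -179.8]
force: [0.4, 0.6, -1.0]
grip_width: 0.0137
```

```bash
python3 - <<'E'
from h import *
cmd([-3,-20,384,0,0,0]);st();look("w7")
E
```

```text
cmd [ 0.5118 -0.0891  0.035 ] [-90.     0.   179.99] meas [ 0.5117 -0.0872  0.034 ] [-9.0080e+01 -1.0000e-01 -1.7983e+02] F [ 0.4  0.6 -1. ] grip 0.0137 t 10.27
w7 10.32 [ 0.5123 -0.0876  0.0349] [-9.0050e+01 -2.0000e-02 -1.7985e+02]
```

View pics/w7.png

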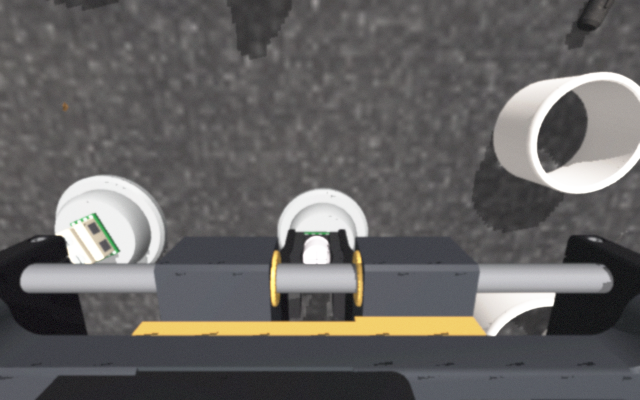

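move_arm --pt "0 1 1 0 0 0" --pt "0 2 1 0 0 0" --pt "0 2 1 0 0 0" --pt "0 2 1 0 0 0"

```text
time_s: 10.65
tool_pos: [0.5125, -0.0905, 0.033]
tool_rot: [-90.0, 0.0, 180.0]
force: [0.6, 0.4, 0.2]
grip_width: 0.0139
```

move_arm --pt "0 0 0 0 0 0" --pt "0 0 0 0 0 0" --pt "0 0 0 0 0 0" --pt "0 0 0 0 0 0" --pt "0 0 0 0 0 0" --pt "0 -30 0 0 0 0" --pt "0 -60 0 0 0 0" --pt "0 -60 0 0 0 0" --pt "0 -60 0 0 0 0" --claw 45

```text
time_s: 11.4
tool_pos: [0.5137, -0.0908, 0.0942]
tool_rot: [-89.9, 0.2, 180.0]
force: [-0.5, -0.6, -1.4]
grip_width: 0.0446
```

```bash
python3 - <<'E'
from h import *
cmd([0,2,1,0,0,0],[0,-60,0,0,0,0]);st();look("w8")
P=cloud("w8")
z0,z1,g,r=(.03,.042,(.512,-.089),.016)
m=(P[...,2]>z0)&(P[...,2]<z1)&(np.hypot(P[...,0]-g[0],P[...,1]-g[1])<r);Q=P[m];print(len(Q),cv2.minAreaRect((Q[:,:2]*1000).astype(np.float32)),np.median(Q[:,2]))
for n,g,rs,rf in [("medium",(.515,.04),.0225,.033),("small",(.512,-.089),.0175,.028)]:
    print(n,annulus(P,g,rs+.0033,rf,.0035,.009))
for n,g,ro in [("small",(.51,-.34),.023),("medium",(.574,-.217),.028),("large",(.452,-.217),.033)]:
    print(n,annulus(P,g,ro-.003,ro,.029,.04))
E
```

```text
cmd [ 0.5118 -0.0901  0.093 ] [-90.     0.   179.99] meas [ 0.5137 -0.0908  0.0942] [-89.9    0.21 179.97] F [-0.5 -0.6 -1.4] grip 0.0446 t 11.4
w8 11.45 [ 0.5124 -0.0907  0.0929] [-8.9940e+01  5.0000e-02  1.7998e+02]
325 ((513.2479248046875, -90.48696899414062), (13.93661880493164, 12.895316123962402), 0.08949107676744461) 0.035602980635058894
medium (array([0.51467675, 0.04001398]), 1473, np.float64(0.005536529915048609), np.float64(0.029714180983684467))
small (array([ 0.51116779, -0.09050946]), 1516, np.float64(0.0054942577079617454), np.float64(0.024944423892609313))
small (array([ 0.51060492, -0.33903178]), 365, np.float64(0.0321767777064128), np.float64(0.022108673568395965))
medium (array([ 0.57435536, -0.21607443]), 1715, np.float64(0.032886241699736266), np.float64(0.026336193405799277))
large (array([ 0.452, -0.217]), 0, np.float64(nan), np.float64(nan))
  return _methods._mean(a, axis=axis, dtype=dtype,
  ret = ret.dtype.type(ret / rcount)
```

View pics/w8.png

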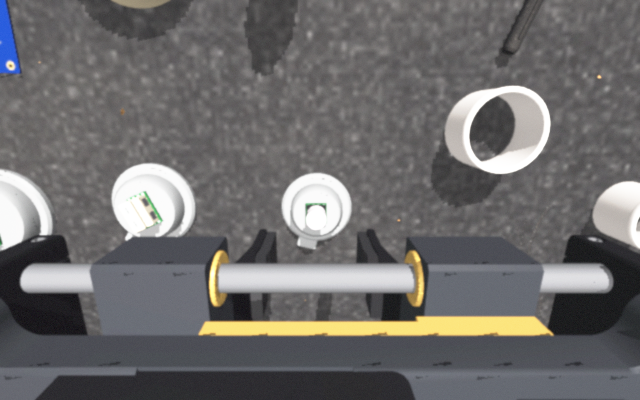

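The short specimen stands centred, with its top at 35.6 mm. Next is the medium ring.

```bash
python3 - <<'E'
from h import *
relc([.5743,-.2163,.085],180);relc([.5743,-.2163,.019],180)
E
```

```text
shift [-62.5   8.  126.2] turn [ 0.   -0.01 -0.  ]
shift [-62.5  74.  126.2] turn [ 0.   -0.01 -0.  ]
```

move_arm --pt "-62.5 8 126 0 0 0" --pt "-62.5 8 126 0 0 0" --pt "-62.5 8 126 0 0 0" --pt "-62.5 8 126 0 0 0" --pt "-62.5 8 126 0 0 0" --pt "-62.5 8 126 0 0 0" --pt "-62.5 8 126 0 0 0" --pt "-62.5 8 126 0 0 0" --claw 87

```text
time_s: 12.12
tool_pos: [0.5741, -0.2141, 0.084]
tool_rot: [-90.1, -0.1, -179.9]
force: [0.6, 0.1, 0.0]
grip_width: 0.0852
```

```bash
python3 - <<'E'
from h import *
cmd([-62.5,8,126,0,0,0]);st();look("w9")
E
```

```text
cmd [ 0.5743 -0.2161  0.085 ] [-90.     0.   179.99] meas [ 0.5741 -0.2141  0.084 ] [-9.0050e+01 -7.0000e-02 -1.7985e+02] F [0.6 0.1 0. ] grip 0.0852 t 12.12
w9 12.17 [ 0.5743 -0.2144  0.0844] [-9.0020e+01 -4.0000e-02 -1.7986e+02]
```

View pics/w9.png

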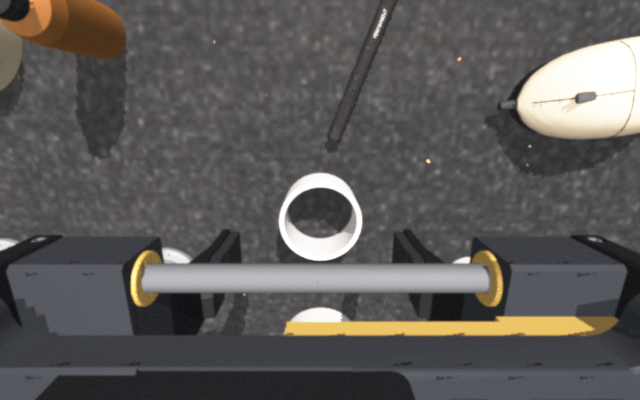

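The ring sits centred between the jaws at (320,218). I'll go down and then close.

move_arm --pt "0 35 0 0 0 0" --pt "0 66 0 0 0 0" --pt "0 66 0 0 0 0" --pt "0 66 0 0 0 0"

```text
time_s: 12.5
tool_pos: [0.5731, -0.215, 0.0175]
tool_rot: [-90.1, -0.2, -179.9]
force: [0.3, 0.2, 0.3]
grip_width: 0.0868
```

move_arm --pt "0 0 0 0 0 0" --pt "0 0 0 0 0 0" --pt "0 0 0 0 0 0" --pt "0 0 0 0 0 0" --pt "0 0 0 0 0 0" --pt "0 0 0 0 0 0" --pt "0 0 0 0 0 0" --pt "0 0 0 0 0 0" --claw 45 --newtons 40

```text
time_s: 13.17
tool_pos: [0.575, -0.2167, 0.0192]
tool_rot: [-90.0, 0.0, 180.0]
force: [-0.9, 0.5, 3.8]
grip_width: 0.0558
```

```bash
python3 - <<'E'
from h import *
cmd([0,66,0,0,0,0]);st()
relc([.5148,.0402,.09],180);relc([.5148,.0402,.035],180)
E
```

```text
cmd [ 0.5743 -0.2161  0.019 ] [-90.     0.   179.99] meas [ 0.575  -0.2167  0.0192] [-8.9960e+01  4.0000e-02  1.7998e+02] F [-0.9  0.5  3.8] grip 0.0558 t 13.17
shift [  59.5  -71.  -256.3] turn [ 0.   -0.01 -0.  ]
shift [  59.5  -16.  -256.3] turn [ 0.   -0.01 -0.  ]
```

move_arm --pt "0 -35 0 0 0 0" --pt "0 -71 0 0 0 0" --pt "59.5 -71 -256 0 0 0" --pt "59.5 -71 -256 0 0 0" --pt "59.5 -71 -256 0 0 0" --pt "59.5 -71 -256 0 0 0" --pt "59.5 -71 -256 0 0 0" --pt "59.5 -71 -256 0 0 0" --pt "59.5 -71 -256 0 0 0" --pt "59.5 -71 -256 0 0 0" --pt "59.5 -50 -256 0 0 0" --pt "59.5 -50 -256 0 0 0" --pt "59.5 -50 -256 0 0 0" --pt "59.5 -50 -256 0 0 0"

```text
time_s: 14.33
tool_pos: [0.5154, 0.0386, 0.0687]
tool_rot: [-90.0, -0.0, 179.9]
force: [-0.5, -0.4, 0.9]
grip_width: 0.0558
```

```bash
python3 - <<'E'
from h import *
cmd([59.5,-50,-256,0,0,0]);st();look("w10");P=cloud("w10");print(annulus(P,(.515,.04),.0255,.033,.0035,.009),annulus(P,(.515,.04),.025,.028,.075,.087))
T=cloud(cam="top");print(annulus(T,(.515,.04),.025,.028,.075,.092))
E
```

```text
cmd [0.5148 0.0399 0.069 ] [-90.     0.   179.99] meas [0.5154 0.0386 0.0687] [-9.0010e+01 -3.0000e-02  1.7989e+02] F [-0.5 -0.4  0.9] grip 0.0558 t 14.33
w10 14.38 [0.5158 0.0387 0.069 ] [-9.000e+01  2.000e-02  1.799e+02]
(array([0.51413145, 0.04050409]), 1826, np.float64(0.005536830629542678), np.float64(0.03003227364219027)) (array([0.5156118 , 0.03863457]), 2986, np.float64(0.08220512322063639), np.float64(0.02635742276561058))
(array([0.515, 0.04 ]), 0, np.float64(nan), np.float64(nan))
  return _methods._mean(a, axis=axis, dtype=dtype,
  ret = ret.dtype.type(ret / rcount)
```

View pics/w10.png

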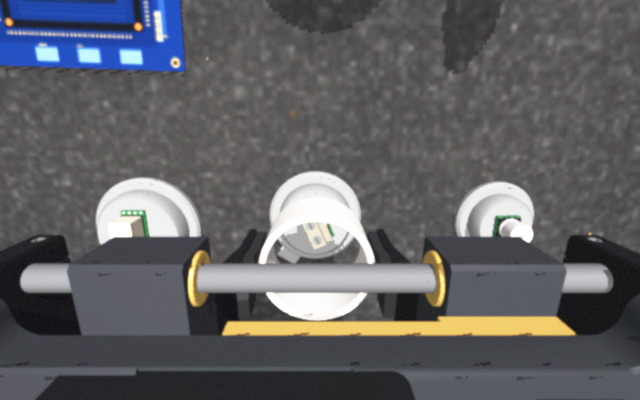

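Ring and base line up to about 1 mm once the arm's lag is allowed for. Lowering.

move_arm --pt "0 20 -0.5 0 0 0" --pt "0 28 -0.5 0 0 0" --pt "0 31 -0.5 0 0 0" --pt "0 34 -0.5 0 0 0" --pt "0 37 -0.5 0 0 0" --pt "0 39 -0.5 0 0 0" --pt "0 39 -0.5 0 0 0"

```text
time_s: 15.02
tool_pos: [0.5157, 0.0398, 0.0297]
tool_rot: [-90.0, 0.1, 180.0]
force: [1.3, -1.4, -1.2]
grip_width: 0.0557
```

move_arm --pt "0 1 0 0 0 0" --pt "0 2 0 0 0 0" --pt "0 3 0 0 0 0" --pt "0 4 0 0 0 0" --pt "0 4 0 0 0 0" --pt "0 4 0 0 0 0"

```text
time_s: 15.52
tool_pos: [0.5159, 0.0398, 0.0265]
tool_rot: [-89.9, 0.1, 180.0]
force: [-0.9, -2.2, 6.5]
grip_width: 0.0558
```

move_arm --pt "0 1 0 0 0 0" --pt "0 2 0 0 0 0" --pt "0 2 0 0 0 0" --pt "0 3 0 0 0 0" --pt "0 3 0 0 0 0"

```text
time_s: 15.93
tool_pos: [0.516, 0.0398, 0.0254]
tool_rot: [-89.8, 0.0, 180.0]
force: [-6.3, -3.9, 24.3]
grip_width: 0.0557
```

```bash
python3 - <<'E'
from h import *
cmd([0,39,-.5,0,0,0],[0,4,0,0,0,0],[0,3,0,0,0,0]);st();look("w11");P=cloud("w11");print(annulus(P,(.515,.04),.025,.028,.032,.05))
E
```

```text
cmd [0.5148 0.0404 0.023 ] [-90.     0.   179.99] meas [0.516  0.0398 0.0254] [-8.9850e+01  2.0000e-02  1.7997e+02] F [-6.3 -3.9 24.3] grip 0.0557 t 15.93
w11 15.98 [0.516  0.0398 0.0254] [-8.9850e+01  2.0000e-02  1.7997e+02]
(array([0.51537975, 0.03902941]), 3370, np.float64(0.038752013775330066), np.float64(0.026118135382849503))
```

move_arm --pt "0 1 0 0 0 0" --pt "0 2 0 0 0 0" --pt "0 2 0 0 0 0" --pt "0 2 0 0 0 0"

```text
time_s: 16.32
tool_pos: [0.5161, 0.0398, 0.025]
tool_rot: [-89.8, -0.0, 180.0]
force: [-12.6, -3.7, 38.2]
grip_width: 0.0558
```

```bash
python3 - <<'E'
from h import *
cmd([0,2,0,0,0,0]);st();look("w11");P=cloud("w11");print(annulus(P,(.515,.04),.025,.028,.032,.05))
E
```

```text
cmd [0.5148 0.0404 0.021 ] [-90.     0.   179.99] meas [0.5161 0.0398 0.025 ] [-8.9760e+01 -1.0000e-02  1.7998e+02] F [-12.6  -3.7  38.2] grip 0.0558 t 16.32
w11 16.37 [0.5161 0.0398 0.025 ] [-8.9760e+01 -1.0000e-02  1.7998e+02]
(array([0.51540232, 0.03906407]), 3309, np.float64(0.03851679321341994), np.float64(0.026125202886945583))
```

The ring top went from above 40 mm down to about 39.6 mm after allowing for the usual 1 mm depth bias, and the TCP is at 25.0 mm. That is home. I'll relieve the force, open and lift.

move_arm --pt "-1 -4 0 0 0 0" --pt "-1 -4 0 0 0 0"

```text
time_s: 16.53
tool_pos: [0.5159, 0.0397, 0.0254]
tool_rot: [-89.9, -0.0, 180.0]
force: [-4.1, -0.7, 11.3]
grip_width: 0.056
```

move_arm --pt "0 0 0 0 0 0" --pt "0 0 0 0 0 0" --pt "0 0 0 0 0 0" --pt "0 0 0 0 0 0" --pt "0 0 0 0 0 0" --pt "0 -35 0 0 0 0" --pt "0 -68 0 0 0 0" --pt "0 -68 0 0 0 0" --pt "0 -68 0 0 0 0" --claw 87

```text
time_s: 17.28
tool_pos: [0.5179, 0.0402, 0.0943]
tool_rot: [-90.0, 0.2, 180.0]
force: [-0.1, -0.0, -0.4]
grip_width: 0.0865
```

```bash
python3 - <<'E'
from h import *
cmd([-1,-4,0,0,0,0],[0,-68,0,0,0,0]);st();look("w12");P=cloud("w12");print(annulus(P,(.515,.04),.025,.028,.032,.05))
m=(P[...,2]>.028)&(P[...,2]<.037)&(np.hypot(P[...,0]-.515,P[...,1]-.04)<.018);Q=P[m];print(len(Q),cv2.minAreaRect((Q[:,:2]*1000).astype(np.float32)),np.median(Q[:,2]))
print(annulus(P,(.515,.04),.0285,.033,.0035,.009))
relc([.452,-.2173,.09],180);relc([.452,-.2173,.019],180)
E
```

```text
cmd [0.5158 0.0404 0.093 ] [-90.     0.   179.99] meas [0.5179 0.0402 0.0943] [-89.96   0.24 179.97] F [-0.1 -0.  -0.4] grip 0.0865 t 17.28
w12 17.33 [0.5165 0.04   0.0928] [-8.9970e+01  6.0000e-02  1.7997e+02]
(array([0.51620193, 0.03912392]), 1855, np.float64(0.038613618382923584), np.float64(0.02593906034013518))
580 ((515.5965576171875, 38.77892303466797), (22.489328384399414, 14.05992317199707), 22.975215911865234) 0.03326814978105415
(array([0.51458313, 0.03973352]), 785, np.float64(0.005413564283879492), np.float64(0.030880748531192822))
shift [ 63.8   3.  257.7] turn [ 0.   -0.01 -0.  ]
shift [ 63.8  74.  257.7] turn [ 0.   -0.01 -0.  ]
```

View pics/w12.png

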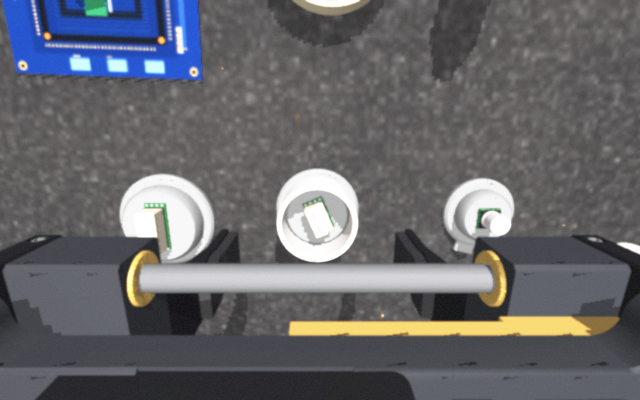

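The medium ring is on with its specimen inside, at (317,215). Next is the large ring.

move_arm --pt "64 3 257.5 0 0 0" --pt "64 3 257.5 0 0 0" --pt "64 3 257.5 0 0 0" --pt "64 3 257.5 0 0 0" --pt "64 3 257.5 0 0 0" --pt "64 3 257.5 0 0 0" --pt "64 3 257.5 0 0 0" --pt "64 3 257.5 0 0 0" --pt "64 3 257.5 0 0 0" --pt "64 3 257.5 0 0 0" --pt "64 3 257.5 0 0 0"

```text
time_s: 18.25
tool_pos: [0.4524, -0.2153, 0.089]
tool_rot: [-90.1, -0.0, -179.8]
force: [0.4, 1.0, 0.4]
grip_width: 0.0866
```

```bash
python3 - <<'E'
from h import *
cmd([64,3,257.5,0,0,0]);st();look("w13");P=cloud("w13");print(annulus(P,(.452,-.217),.030,.033,.029,.04))
E
```

```text
cmd [ 0.4518 -0.2171  0.09  ] [-90.     0.   179.99] meas [ 0.4524 -0.2153  0.089 ] [-9.0060e+01 -4.0000e-02 -1.7984e+02] F [0.4 1.  0.4] grip 0.0866 t 18.25
w13 18.3 [ 0.4526 -0.2154  0.0892] [-9.0040e+01 -2.0000e-02 -1.7983e+02]
(array([ 0.45200271, -0.21744759]), 1525, np.float64(0.03301103690785027), np.float64(0.03125083952004092))
```

View pics/w13.png

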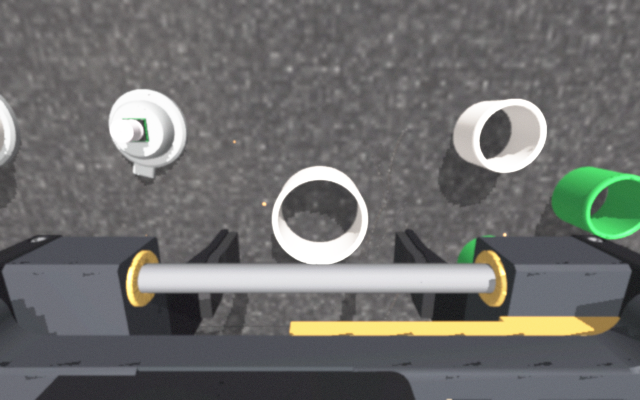

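move_arm --pt "0 38 0 0 0 0" --pt "0 71 0 0 0 0" --pt "0 71 0 0 0 0" --pt "0 71 0 0 0 0"

```text
time_s: 18.63
tool_pos: [0.4512, -0.2153, 0.0175]
tool_rot: [-90.2, -0.2, -179.9]
force: [-0.6, 0.5, -0.5]
grip_width: 0.0872
```

move_arm --pt "0 0 0 0 0 0" --pt "0 0 0 0 0 0" --pt "0 0 0 0 0 0" --pt "0 0 0 0 0 0" --pt "0 0 0 0 0 0" --pt "0 0 0 0 0 0" --pt "0 0 0 0 0 0" --claw 55 --newtons 45

```text
time_s: 19.22
tool_pos: [0.453, -0.218, 0.0198]
tool_rot: [-89.9, 0.1, 180.0]
force: [-1.3, 0.4, 7.1]
grip_width: 0.0655
```

```bash
python3 - <<'E'
from h import *
cmd([0,71,0,0,0,0]);st()
relc([.4518,-.2171,.095],180);relc([.506,.1617,.095],180);relc([.506,.1617,.03],180)
E
```

```text
cmd [ 0.4518 -0.2171  0.019 ] [-90.     0.   179.99] meas [ 0.453  -0.218   0.0198] [-8.9910e+01  9.0000e-02  1.7997e+02] F [-1.3  0.4  7.1] grip 0.0655 t 19.22
shift [ -0. -76.   0.] turn [ 0.   -0.01 -0.  ]
shift [ -54.2  -76.  -378.8] turn [ 0.   -0.01 -0.  ]
shift [ -54.2  -11.  -378.8] turn [ 0.   -0.01 -0.  ]
```

move_arm --pt "0 -40 0 0 0 0" --pt "0 -76 0 0 0 0" --pt "-54 -76 -379 0 0 0" --pt "-54 -76 -379 0 0 0" --pt "-54 -76 -379 0 0 0" --pt "-54 -76 -379 0 0 0" --pt "-54 -76 -379 0 0 0" --pt "-54 -76 -379 0 0 0" --pt "-54 -76 -379 0 0 0" --pt "-54 -76 -379 0 0 0" --pt "-54 -76 -379 0 0 0" --pt "-54 -76 -379 0 0 0" --pt "-54 -76 -379 0 0 0" --pt "-54 -50 -379 0 0 0" --pt "-54 -50 -379 0 0 0" --pt "-54 -50 -379 0 0 0" --pt "-54 -50 -379 0 0 0"

```text
time_s: 20.63
tool_pos: [0.5064, 0.1601, 0.0689]
tool_rot: [-90.0, -0.0, 179.9]
force: [0.6, 0.5, -0.6]
grip_width: 0.0658
```

```bash
python3 - <<'E'
from h import *
cmd([-54,-50,-379,0,0,0]);st();look("w14");P=cloud("w14");print(annulus(P,(.506,.162),.0315,.038,.0035,.009),annulus(P,(.506,.162),.03,.033,.075,.087))
E
```

```text
cmd [0.5058 0.1619 0.069 ] [-90.     0.   179.99] meas [0.5064 0.1601 0.0689] [-8.9960e+01 -2.0000e-02  1.7987e+02] F [ 0.6  0.5 -0.6] grip 0.0658 t 20.63
w14 20.68 [0.5068 0.1605 0.0693] [-8.9970e+01  5.0000e-02  1.7988e+02]
(array([0.50505213, 0.16181666]), 2018, np.float64(0.005524809292959121), np.float64(0.03489814309569921)) (array([0.5058861 , 0.16019133]), 3248, np.float64(0.08155977740846318), np.float64(0.031173110164176107))
```

View pics/w14.png

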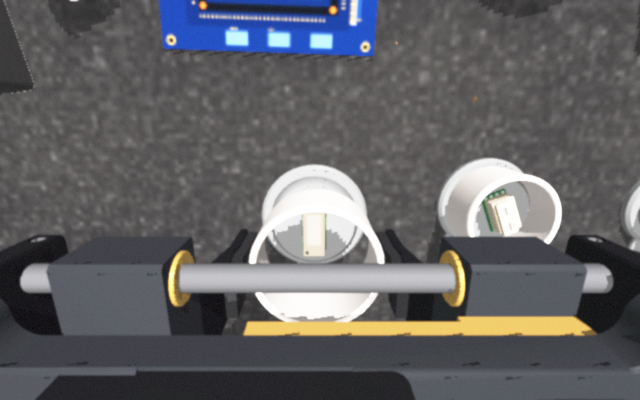

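move_arm --pt "-0.5 20 0 0 0 0" --pt "-0.5 28 0 0 0 0" --pt "-0.5 31 0 0 0 0" --pt "-0.5 34 0 0 0 0" --pt "-0.5 37 0 0 0 0" --pt "-0.5 40 0 0 0 0" --pt "-0.5 42 0 0 0 0" --pt "-0.5 43 0 0 0 0" --pt "-0.5 43 0 0 0 0"

```text
time_s: 21.43
tool_pos: [0.5073, 0.1619, 0.0268]
tool_rot: [-90.0, 0.0, 180.0]
force: [-3.1, -1.2, 8.5]
grip_width: 0.0652
```

move_arm --pt "0 1 0 0 0 0" --pt "0 2 0 0 0 0" --pt "0 3 0 0 0 0" --pt "0 4 0 0 0 0" --pt "0 5 0 0 0 0" --pt "0 5 0 0 0 0" --pt "0 5 0 0 0 0"

```text
time_s: 22.02
tool_pos: [0.5074, 0.1619, 0.0258]
tool_rot: [-89.7, 0.0, 180.0]
force: [-14.0, -6.1, 43.3]
grip_width: 0.0655
```

```bash
python3 - <<'E'
from h import *
cmd([-.5,43,0,0,0,0],[0,5,0,0,0,0]);st();look("w15");P=cloud("w15");print(annulus(P,(.506,.162),.030,.033,.032,.05))
E
```

```text
cmd [0.5063 0.1619 0.021 ] [-90.     0.   179.99] meas [0.5074 0.1619 0.0258] [-8.975e+01  3.000e-02  1.800e+02] F [-14.   -6.1  43.3] grip 0.0655 t 22.02
w15 22.07 [0.5075 0.1619 0.0258] [-8.975e+01  4.000e-02  1.800e+02]
(array([0.50542455, 0.16207765]), 4187, np.float64(0.03783795406834998), np.float64(0.030528768203243427))
```

The TCP was at 19.8 mm at the grasp and is at 25.8 mm now, which is 6 mm up and therefore home. The rim height agrees. Releasing.

move_arm --pt "-1 -5 0 0 0 0" --pt "-1 -5 0 0 0 0"

```text
time_s: 22.23
tool_pos: [0.5074, 0.1618, 0.0267]
tool_rot: [-89.9, -0.0, -180.0]
force: [-5.6, -0.9, 14.0]
grip_width: 0.0653
```

move_arm --pt "0 0 0 0 0 0" --pt "0 0 0 0 0 0" --pt "0 0 0 0 0 0" --pt "0 0 0 0 0 0" --pt "0 -35 0 0 0 0" --pt "0 -69 0 0 0 0" --pt "0 -69 0 0 0 0" --pt "0 -69 0 0 0 0" --claw 87

```text
time_s: 22.9
tool_pos: [0.5094, 0.162, 0.0962]
tool_rot: [-90.0, 0.2, 180.0]
force: [0.1, -0.0, -0.1]
grip_width: 0.0868
```

```bash
python3 - <<'E'
from h import *
cmd([-1,-5,0,0,0,0],[0,-69,0,0,0,0]);st();look("w16");P=cloud("w16");print(annulus(P,(.506,.162),.030,.033,.032,.05),annulus(P,(.516,.039),.025,.028,.032,.05))
relc([.5104,-.3393,.095],180);relc([.5104,-.3393,.019],180)
E
```

```text
cmd [0.5073 0.1619 0.095 ] [-90.     0.   179.99] meas [0.5094 0.162  0.0962] [-90.02   0.24 179.96] F [ 0.1 -0.  -0.1] grip 0.0868 t 22.9
w16 22.95 [0.5082 0.1614 0.0947] [-8.9980e+01  7.0000e-02  1.7996e+02]
(array([0.50590379, 0.16185765]), 2521, np.float64(0.037620564006651674), np.float64(0.030092161450784704)) (array([0.51603845, 0.03998856]), 1965, np.float64(0.03781215404196505), np.float64(0.025775370445371436))
shift [ -3.2   0.  501.2] turn [ 0.   -0.01 -0.  ]
shift [ -3.2  76.  501.2] turn [ 0.   -0.01 -0.  ]
```

View pics/w16.png

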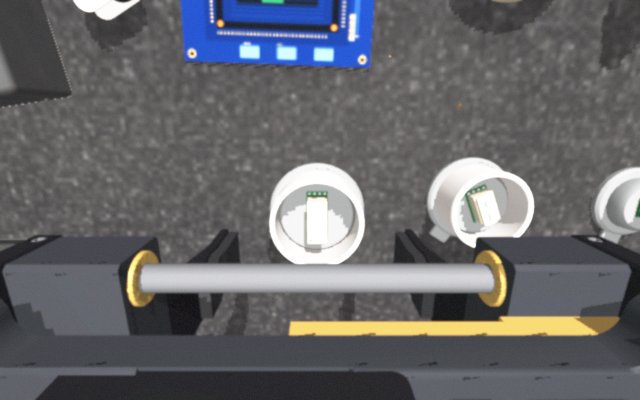

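The large ring is home with its specimen standing in the middle at (317,215). Next is the small white ring.

move_arm --pt "-3 0 501 0 0 0" --pt "-3 0 501 0 0 0" --pt "-3 0 501 0 0 0" --pt "-3 0 501 0 0 0" --pt "-3 0 501 0 0 0" --pt "-3 0 501 0 0 0" --pt "-3 0 501 0 0 0" --pt "-3 0 501 0 0 0" --pt "-3 0 501 0 0 0" --pt "-3 0 501 0 0 0" --pt "-3 0 501 0 0 0" --pt "-3 0 501 0 0 0" --pt "-3 0 501 0 0 0" --pt "-3 0 501 0 0 0" --pt "-3 0 501 0 0 0" --claw 75

```text
time_s: 24.2
tool_pos: [0.5098, -0.3384, 0.0927]
tool_rot: [-90.2, -0.1, 180.0]
force: [0.6, 0.4, 0.0]
grip_width: 0.075
```

```bash
python3 - <<'E'
from h import *
cmd([-3,0,501,0,0,0]);st();look("w17");P=cloud("w17");print(annulus(P,(.51,-.339),.020,.023,.029,.04))
E
```

```text
cmd [ 0.5102 -0.3391  0.095 ] [-90.     0.   179.99] meas [ 0.5098 -0.3384  0.0927] [-9.0160e+01 -1.2000e-01  1.7997e+02] F [0.6 0.4 0. ] grip 0.075 t 24.2
w17 24.25 [ 0.5104 -0.3374  0.0932] [-9.0130e+01 -9.0000e-02 -1.7991e+02]
(array([ 0.51024186, -0.34004337]), 1002, np.float64(0.0330544190947242), np.float64(0.02142390105436271))
```

View pics/w17.png

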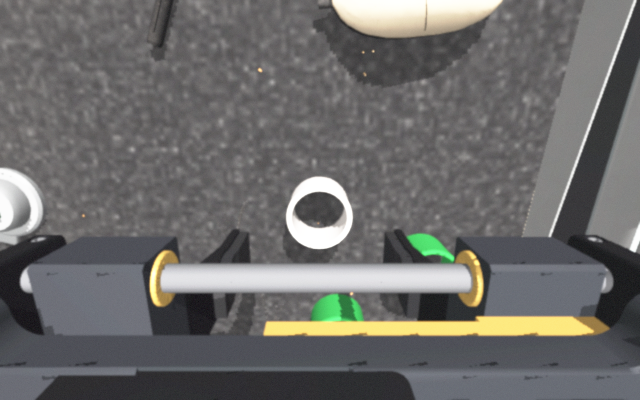

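move_arm --pt "0 38 0.5 0 0 0" --pt "0 76 0.5 0 0 0" --pt "0 76 0.5 0 0 0" --pt "0 76 0.5 0 0 0" --claw 70

```text
time_s: 24.58
tool_pos: [0.51, -0.3371, 0.0175]
tool_rot: [-90.2, -0.2, -179.8]
force: [-0.1, 0.1, 1.2]
grip_width: 0.0703
```

move_arm --pt "0 0 0 0 0 0" --pt "0 0 0 0 0 0" --pt "0 0 0 0 0 0" --pt "0 0 0 0 0 0" --pt "0 0 0 0 0 0" --pt "0 0 0 0 0 0" --pt "0 0 0 0 0 0" --claw 36 --newtons 45

```text
time_s: 25.17
tool_pos: [0.5112, -0.3403, 0.0198]
tool_rot: [-89.9, 0.1, 180.0]
force: [-0.8, 0.1, 6.2]
grip_width: 0.0482
```

```bash
python3 - <<'E'
from h import *
cmd([0,76,.5,0,0,0]);st()
relc([.5122,-.0905,.095],180);relc([.5122,-.0905,.03],180)
E
```

```text
cmd [ 0.5102 -0.3396  0.019 ] [-90.     0.   179.99] meas [ 0.5112 -0.3403  0.0198] [-8.9930e+01  6.0000e-02  1.7998e+02] F [-0.8  0.1  6.2] grip 0.0482 t 25.17
shift [  -1.9  -76.  -249.1] turn [ 0.   -0.01 -0.  ]
shift [  -1.9  -11.  -249.1] turn [ 0.   -0.01 -0.  ]
```

move_arm --pt "0 0 0 0 0 0" --pt "0 0 0 0 0 0" --pt "0 0 0 0 0 0"

```text
time_s: 25.42
tool_pos: [0.5113, -0.3403, 0.0199]
tool_rot: [-89.9, 0.1, 180.0]
force: [-0.9, 0.2, 6.2]
grip_width: 0.048
```

move_arm --pt "0 -40 0 0 0 0" --pt "0 -76 0 0 0 0" --pt "-2 -76 -249 0 0 0" --pt "-2 -76 -249 0 0 0" --pt "-2 -76 -249 0 0 0" --pt "-2 -76 -249 0 0 0" --pt "-2 -76 -249 0 0 0" --pt "-2 -76 -249 0 0 0" --pt "-2 -76 -249 0 0 0" --pt "-2 -76 -249 0 0 0" --pt "-2 -50 -249 0 0 0" --pt "-2 -50 -249 0 0 0" --pt "-2 -50 -249 0 0 0" --pt "-2 -50 -249 0 0 0" --pt "-2 -50 -249 0 0 0"

```text
time_s: 26.67
tool_pos: [0.5132, -0.0918, 0.0693]
tool_rot: [-90.0, 0.1, 179.9]
force: [1.3, -0.5, 1.9]
grip_width: 0.0481
```

```bash
python3 - <<'E'
from h import *
cmd([-2,-50,-249,0,0,0]);st();look("w18");P=cloud("w18");print(annulus(P,(.512,-.09),.0208,.028,.0035,.009),annulus(P,(.512,-.09),.02,.023,.075,.087))
E
```

```text
cmd [ 0.5123 -0.0906  0.069 ] [-90.     0.   179.99] meas [ 0.5132 -0.0918  0.0693] [-8.9980e+01  6.0000e-02  1.7991e+02] F [ 1.3 -0.5  1.9] grip 0.0481 t 26.67
w18 26.72 [ 0.5133 -0.0916  0.0694] [-8.9980e+01  7.0000e-02  1.7992e+02]
(array([ 0.51107537, -0.0903551 ]), 1545, np.float64(0.005479076634600584), np.float64(0.025155277961568853)) (array([ 0.51296751, -0.09157711]), 2237, np.float64(0.08208108626090684), np.float64(0.02155951446247802))
```

View pics/w18.png

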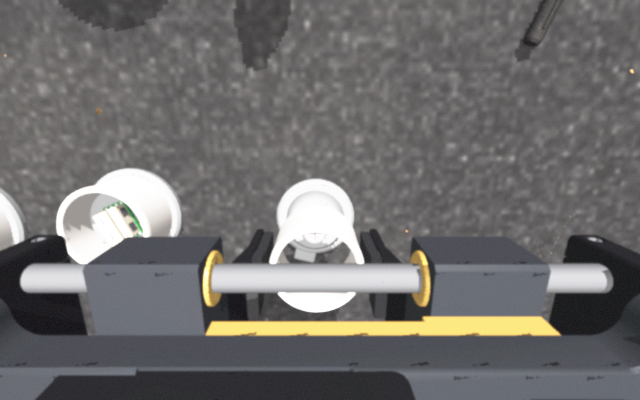

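The opening reads 48 mm where 46 is expected, so I'll check whether the ring hangs tilted.

```bash
python3 - <<'E'
from h import *
def tilt(tag,c,ro,z0,z1):
    P=cloud(tag);r=np.hypot(P[...,0]-c[0],P[...,1]-c[1]);m=(P[...,2]>z0)&(P[...,2]<z1)&(r<ro+.004)&(r>ro-.006);Q=P[m]
    for _ in range(4):
        A=np.c_[Q[:,:2]-c,np.ones(len(Q))];s=np.linalg.lstsq(A,Q[:,2],rcond=None)[0];e=Q[:,2]-A@s;Q=Q[abs(e)<2*e.std()+1e-4]
    print(tag,len(Q),"slope x,y deg",np.round(np.degrees(s[:2]),2),"z",round(s[2],4),"extent",np.round(np.ptp(Q,0),4), np.round(Q.min(0),4))
tilt("w18",(.513,-.0916),.023,.072,.095)
tilt("w17",(.5102,-.34),.023,.029,.04)
tilt("w14",(.5059,.1602),.033,.072,.095)
tilt("w10",(.5156,.0386),.028,.072,.095)
tilt("w16",(.5059,.1618),.033,.03,.05);tilt("w12",(.516,.039),.028,.03,.05)
E
python3 - <<'E'
import cv2
p=cv2.imread("pics/w18.png")[170:320,220:420]; cv2.imwrite("pics/c18.png",cv2.resize(p,None,fx=3.8,fy=3.8,interpolation=cv2.INTER_CUBIC))
E
```

```text
w18 2028 slope x,y deg [1.12 0.08] z 0.0812 extent [0.0474 0.0503 0.0098] [ 0.4885 -0.1167  0.0762]
w17 849 slope x,y deg [-0.01 -0.06] z 0.0331 extent [0.0469 0.0456 0.0029] [ 0.4866 -0.3627  0.0317]
w14 3229 slope x,y deg [3.17 0.02] z 0.0804 extent [0.0645 0.0711 0.012 ] [0.4743 0.1246 0.0738]
w10 2841 slope x,y deg [1.88 0.06] z 0.0812 extent [0.0563 0.061  0.0113] [0.487  0.0081 0.0752]
w16 1439 slope x,y deg [1.48 0.04] z 0.0391 extent [0.0638 0.0664 0.0069] [0.4756 0.1285 0.0351]
w12 1219 slope x,y deg [ 0.28 -0.22] z 0.039 extent [0.0566 0.0561 0.0048] [0.4871 0.0118 0.0364]
```

View pics/c18.png

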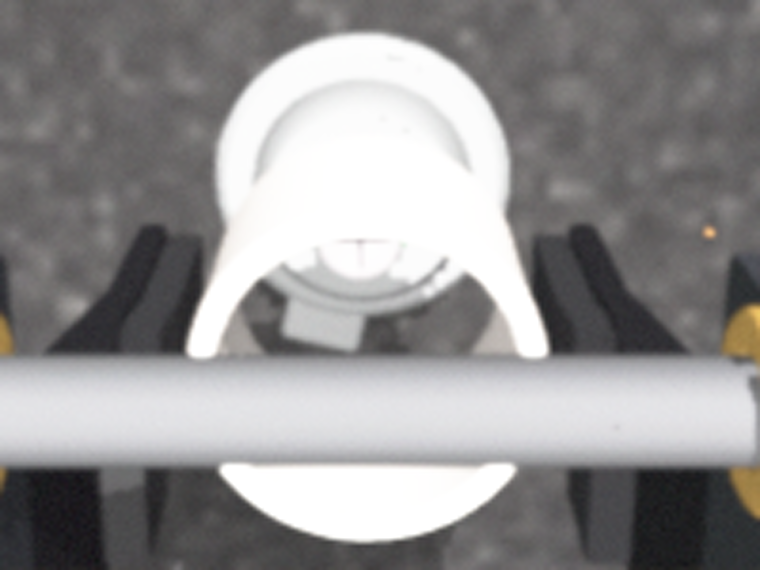

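The rim is level (about 1° or less) and centred, so I'm lowering.

move_arm --pt "0 20 0 0 0 0" --pt "0 28 0 0 0 0" --pt "0 31 0 0 0 0" --pt "0 34 0 0 0 0" --pt "0 37 0 0 0 0" --pt "0 40 0 0 0 0" --pt "0 42 0 0 0 0" --pt "0 43 0 0 0 0" --pt "0 43 0 0 0 0"

```text
time_s: 27.47
tool_pos: [0.5138, -0.0908, 0.0272]
tool_rot: [-89.9, 0.1, -180.0]
force: [-2.4, 0.5, 10.1]
grip_width: 0.0479
```

move_arm --pt "0 1 0 0 0 0" --pt "0 2 0 0 0 0" --pt "0 3 0 0 0 0" --pt "0 4 0 0 0 0" --pt "0 5 0 0 0 0" --pt "0 5 0 0 0 0" --pt "0 5 0 0 0 0"

```text
time_s: 28.05
tool_pos: [0.5141, -0.0908, 0.0259]
tool_rot: [-89.8, 0.0, 180.0]
force: [-13.2, 1.3, 41.1]
grip_width: 0.0481
```

```bash
python3 - <<'E'
from h import *
cmd([0,43,0,0,0,0],[0,5,0,0,0,0]);st();look("w19");P=cloud("w19");print(annulus(P,(.513,-.0906),.020,.023,.032,.05))
E
```

```text
cmd [ 0.5123 -0.0906  0.021 ] [-90.     0.   179.99] meas [ 0.5141 -0.0908  0.0259] [-89.79   0.   179.99] F [-13.2   1.3  41.1] grip 0.0481 t 28.05
w19 28.1 [ 0.5141 -0.0908  0.0258] [-89.79  -0.   179.99]
(array([ 0.51292605, -0.09069445]), 2479, np.float64(0.0385256956540023), np.float64(0.021294178357757054))
```

The TCP is 6.0 mm above its height at the grasp, so this ring is home too. Releasing.

move_arm --pt "-1 -5 0 0 0 0" --pt "-1 -5 0 0 0 0"

```text
time_s: 28.27
tool_pos: [0.5136, -0.0908, 0.0268]
tool_rot: [-89.9, -0.0, 180.0]
force: [-5.5, 1.4, 14.2]
grip_width: 0.0483
```

move_arm --pt "0 0 0 0 0 0" --pt "0 0 0 0 0 0" --pt "0 0 0 0 0 0" --pt "0 0 0 0 0 0" --pt "0 -35 0 0 0 0" --pt "20 -80 0 0 0 0" --pt "80 -140 -100 0 0 0" --pt "80 -140 -100 0 0 0" --pt "80 -140 -100 0 0 0" --pt "80 -140 -100 0 0 0" --pt "80 -140 -100 0 0 0" --pt "80 -140 -130 0 0 0" --pt "80 -140 -130 0 0 0" --pt "80 -140 -130 0 0 0" --pt "80 -140 -130 0 0 0" --claw 80

```text
time_s: 29.52
tool_pos: [0.4337, 0.038, 0.1648]
tool_rot: [-90.0, -0.1, 179.9]
force: [-0.1, -0.5, 0.3]
grip_width: 0.0797
```

```bash
python3 - <<'E'
from h import *
cmd([-1,-5,0,0,0,0],[80,-140,-130,0,0,0]);st();look("w20");P=cloud("w20")
for n,g,ro,rf in (("L",(.506,.162),.033,.038),("M",(.516,.039),.028,.033),("S",(.513,-.0907),.023,.028)):
    c,N,z,r=annulus(P,g,ro-.003,ro,.035,.045); f=annulus(P,c,ro+.0005,rf,.0025,.010)
    rr=np.hypot(P[...,0]-c[0],P[...,1]-c[1]);m=(rr<ro-.0003)&(rr>ro-.0027)&(abs(P[...,2]-z)<.003);Q=P[m]
    s=np.linalg.lstsq(np.c_[Q[:,:2]-c,np.ones(len(Q))],Q[:,2],rcond=None)[0]
    print(n,"ring",np.round(c,4),N,"z",round(s[2],4),"slope deg",np.round(np.degrees(s[:2]),2),"flange",np.round(f[0],4),f[1],round(f[2],4))
    m=(rr<ro-.008)&(P[...,2]>.029)&(P[...,2]<.039);Q=P[m];print("  spec",len(Q),cv2.minAreaRect((Q[:,:2]*1000).astype(np.float32)),round(np.median(Q[:,2]),4))
cv2.imwrite("pics/scene1.png",read_camera("scene")[0][100:300,150:450,::-1].repeat(2,0).repeat(2,1))
E
```

```text
cmd [0.4333 0.0394 0.166 ] [-90.     0.   179.99] meas [0.4337 0.038  0.1648] [-9.0030e+01 -7.0000e-02  1.7993e+02] F [-0.1 -0.5  0.3] grip 0.0797 t 29.52
w20 29.57 [0.4337 0.0378 0.1648] [-9.0040e+01 -7.0000e-02  1.7989e+02]
L ring [0.5057 0.1616] 1784 z 0.04 slope deg [-0.29 -0.39] flange [0.5047 0.1624] 879 0.0053
  spec 737 ((505.8755187988281, 161.66897583007812), (31.797922134399414, 15.203581809997559), 0.11661579459905624) 0.0356
M ring [0.5152 0.0398] 888 z 0.0396 slope deg [-0.49 -0.31] flange [0.5116 0.0407] 391 0.0044
  spec 405 ((515.4398803710938, 38.79471206665039), (21.904403686523438, 13.888392448425293), 23.144973754882812) 0.0333
S ring [ 0.5121 -0.0904] 1070 z 0.0401 slope deg [-0.43  0.34] flange [ 0.5112 -0.091 ] 733 0.0053
  spec 267 ((512.8309326171875, -89.9482421875), (13.77584457397461, 13.786918640136719), 29.8341007232666) 0.0354
```

View pics/w20.png

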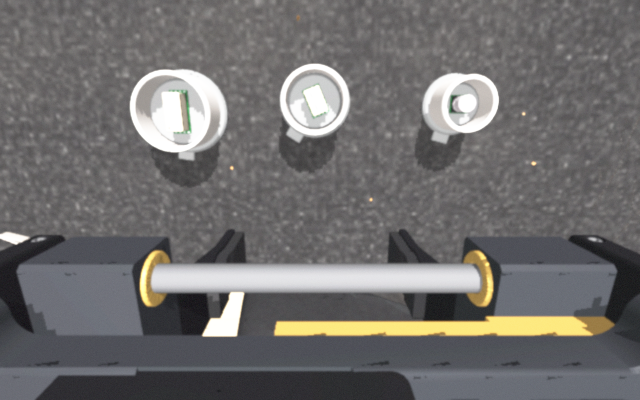

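View pics/scene1.png

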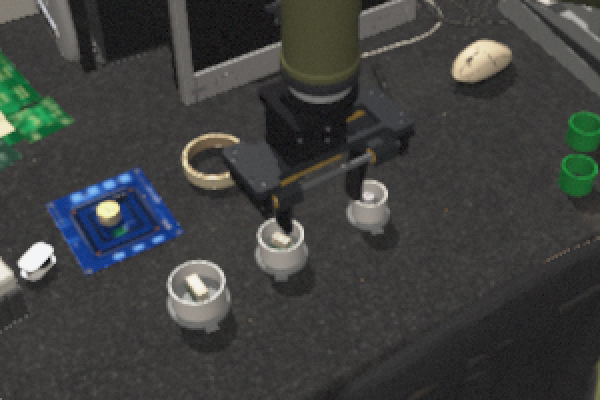

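All three rims read 39.6–40.1 mm (home is 40), level to under 1°, with every specimen standing inside. Last I'll check the bottle, then hand in.

```bash
python3 - <<'E'
from h import *
read_camera("top"); 
for c in ("top","wrist"): 
    read_camera(c); print(c,[(round(x["score"],2),np.round(x["point"],3).tolist()) for x in models.spot_in("bottle_brown",c)])
st(); print(job.sign_off())
E
```

```text
top [(0.48, [0.691, -0.068, 0.063])]
wrist []
cmd [0.4333 0.0394 0.166 ] [-90.     0.   179.99] meas [0.4338 0.0387 0.1654] [-9.0010e+01 -1.0000e-02  1.7994e+02] F [ 0.5  0.8 -0.4] grip 0.0798 t 29.87
the job is handed in; nothing more can be done
None
```

All three cups are assembled and the job is handed in at about 30 s; sign-off gives no verdict. I stood the long and short specimens on their bases first. Then I pushed the medium, large and small white rings home with about 40 N each.

**Rings:** the rims read 40.0, 39.6 and 40.1 mm (large, medium, small), where 40 mm is fully home. They are tilted by well under 1°.

**Specimens:** all three stand upright within about 1–2 mm of their cup centres.

**Bottle and gripper:** the bottle shows about 4 mm from its first reading, which is within the measuring error. The gripper is clear of everything.

**Disagreements:**
- The gripper opening read 48 mm on the 46 mm ring, but that ring was level and seated correctly.
- My camera fits of the flanges sit about 1 mm to one side of the rings, as they did throughout. The last fit of the medium flange, which was mostly hidden, was 3.6 mm off, so I did not rely on it. Earlier clear views and the ring's seated height support it being centred.

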